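# Load the spring dispenser with plug adapters

## Task

Load the two white plug adapters into the spring-loaded dispenser one at a time, keeping the face with the holes upward: stand an adapter in the mouth and press it down until both orange catches snap over it, then do the same with the other one on top of it. Both must end stacked inside and held down by the catches when you let go; leave the other things on the table where they are.

Things in the scene. Friction and masses are not known exactly. Their poses are not given: they have to be found in the camera images.
- adapter_1: white plug adapter, a block with rounded corners and three small dark holes in its top face: 45 x 45 mm, 34 mm high where it is pressed, about 0.07 kg. Origin at the centre of its underside, z up out of the face with the holes. It starts standing on the table, holes up; the two are alike. Sides upright and flat for the lowest 30 mm, top edge bevelled 4 mm.
- adapter_2: white plug adapter, a block with rounded corners and three small dark holes in its top face: 45 x 45 mm, 34 mm high where it is pressed, about 0.07 kg. Origin at the centre of its underside, z up out of the face with the holes. It starts standing on the table, holes up; the two are alike. Sides upright and flat for the lowest 30 mm, top edge bevelled 4 mm.
- dispenser: dispenser, fixed: blue base 112 (x) x 72 (y) x 8 mm, four aluminium corner posts round a square chamber 48 x 48 mm inside, 54 mm outside, flared at the top to 60 mm, 112 mm above the table; 20 mm slot in the middle of each side. Blue catch housings on its -x and +x sides reach 45 mm from the axis and 103 mm up. Origin on the table under the chamber's axis, z up, x the line of the two catches.
- dispenser_mouth (a point): centre of the open mouth on the chamber's axis, level with the flared lips, 112 mm above the table. An adapter put in comes to rest on the catch ramps with its underside 8 to 14 mm below this point, its top 20 to 26 mm above it (the same with the dispenser empty or holding one).
- dispenser_catch_level (a point): point on the chamber's axis level with the catches' flat undersides, 88 mm above the table. An adapter is caught once its top has been pushed more than 1 mm below this point; 4 mm below is a safe press for either adapter, about 6 mm is the most the second one can go.
- platform (a joint): sinking of the spring-loaded platform, m: 0 empty and up (top 86 mm above the table), 0.072 at the bottom stop; about 0.032 with one adapter caught, 0.066 with two. The spring pushes up with 3 N at 0 and 100 N/m more, damped; with the catches, pressing slowly takes about 3 to 11 N.
- catch_front (a joint): orange sprung catch on the dispenser's -x side, retraction in m: 0 fully out (nose 6 mm into the chamber, leaving 36 mm between the two noses along x), at most 0.0075. 16 mm wide, steep ramp 12 mm high above, flat below. An adapter going down pushes it back 4.5 mm; it snaps out again over the adapter's top.
- catch_back (a joint): the same catch on the +x side, 0 when fully out.
- tape_red: red tape roll, 92 mm across, 19 mm high, a bystander; origin at the centre of its underside.
- tape_black: black tape roll, 70 mm across, 18 mm high, a bystander; origin at the centre of its underside.
- tape_measure: teal tape measure standing on edge, 36 x 82 x 65 mm high, a bystander; origin at the centre of its underside.
- padlock: brass padlock lying flat, 62 x 40 x 17 mm high, a bystander; origin at the centre of its underside.
Not all that is in view belongs to the job. What is shaped like the adapter_1 but purple or yellow is not meant.

How it is judged (in metres and radians):
On the way:
1. one adapter alone is caught in the dispenser, under both catches, before the other one is brought to it (((horizontal distance between adapter_1 and dispenser_mouth below 0.006 m and angle between adapter_1's own z axis and vertical below 0.12 rad and z of adapter_1 in the frame of dispenser below 0.058 m and horizontal distance between adapter_2 and dispenser_mouth above 0.03 m) or (horizontal distance between adapter_2 and dispenser_mouth below 0.006 m and angle between adapter_2's own z axis and vertical below 0.12 rad and z of adapter_2 in the frame of dispenser below 0.058 m and horizontal distance between adapter_1 and dispenser_mouth above 0.03 m)) and value of joint platform between 0.028 and 0.045 m and value of joint each of catch_front, catch_back below 0.0015 m), for 0.2 s.
At the end, for the whole second after the job is handed in: Both adapters stand stacked in the dispenser, holes up (0.12 rad), within 6 mm of its axis, undersides below 58 mm; the platform stays down 62 mm or more by itself, both catches are out (within 1.5 mm) over the upper adapter, all at rest (horizontal distance between each of adapter_1, adapter_2 and dispenser_mouth below 0.006 m and angle between each of adapter_1, adapter_2's own z axis and vertical below 0.12 rad and value of joint platform above 0.062 m and value of joint each of catch_front, catch_back below 0.0015 m and linear speed of each of adapter_1, adapter_2 below 0.02 m/s and z of each of adapter_1, adapter_2 in the frame of dispenser below 0.058 m); the robot touches nothing.
It fails at once if the tape red is moved more than 40 mm (distance of tape_red from where it was at the start of the episode above 0.04 m).
It fails at once if the tape black is moved more than 40 mm (distance of tape_black from where it was at the start of the episode above 0.04 m).
It fails at once if the tape measure is moved more than 40 mm (distance of tape_measure from where it was at the start of the episode above 0.04 m).
It fails at once if the padlock is moved more than 40 mm (distance of padlock from where it was at the start of the episode above 0.04 m).
It also fails if it takes over 70 s, if anything falls off the work surface, if the arm or the gripper's body presses on something with over 40 N, if the wrist force passes 120 N, or if a joint passes its speed limit or range.

## Robot

A 6-joint arm with a two-finger parallel gripper is mounted at the origin on a cart in front of the work surface, level with it; the furniture and walls round the work are solid. World frame = base frame: x ahead of the robot, y to its left, z up, the work surface at z = 0. Lengths are in m, angles in degrees, forces in N, time in s.
With the tool pointing down it reaches from about 0.35 to 0.875 m from the base axis. Payload 4.2 kg.
Tool frame: the origin (TCP) lies midway between the tips of the shut fingers; the grasp point (between the pads) lies 19 mm behind it; x points along the fingers, y is the direction in which the jaws open and shut, and the axes are right-handed (so a half turn about x gives the same grasp; the last joint's range is limited). The gripper opens to 87 mm and grips with 3 to 60 N. Pads are 19 mm wide; open, the fingers measure 117 mm over their backs; the gripper's body (75 mm by 190 mm) begins 51 mm behind the grasp point.
Start: joints at [87.353, 22.042, 0.453, 0, -68.411, -14.817], TCP at [0.188, 0.596, 0.185] pointing down, gripper open.
Joint ranges: [-179.83, 179.83], [-69.29, 118.12], [-61.27, 80.66], [-181.25, 117.63], [-171.15, -9.14], [-177.46, 177.46]. Speed limits (degrees/s): [159.86, 159.86, 180, 180, 180, 180].

## Interface

Orientations are given as a 3x3 rotation matrix whose columns are the frame's x, y, z axes.
In Python, from station import r gives the robot as it stands.
- The arm moves only by the tool play_rows, never from a script. Its argument "plan" is a list that holds one entry, the list of rows, each a list of 6 numbers: the shift along the tool's x, y, z in cm, then the turn, a rotation vector about the tool's x, y, z in units of 10 degrees (1.0 is 10 degrees). A call has 1 to 5 rows; each row is the pose to reach, as a shift and turn from the pose commanded when the call began, along the tool's axes at that moment; what a row does not reach only later rows make up. A row lasts 1/8 s, in which the tool goes at most 62.5 mm and 10.7 degrees, less where a joint would pass 70% of its speed; a pose out of reach is approached as far as the arm can. A call with a gripper value outside its range is refused whole. "hand" is the opening, from 0 (shut) to 1 (fully open), set as the call begins (left out, the last holds). The fingers move at their own pace and stop on an object; the grip force is fixed at half the most. Time passes only in rows, so rows that repeat a pose let the fingers close. It gives the time, the measured TCP pose, the force and the opening at its end, in the units of the state.
- r.sense(): the state, without advancing time (a new reading comes with each control period).
- r.capture(name): name is "side" or "top" or "wrist"; returns (picture, depth): 420x560x3 uint8, blue, green, red; 420x560 float32, m along the optical axis (not along the pixel's ray), 0 where there is no reading.
- r.get_calibration(name): a dict with "vfov" (degrees; the focal length in pixels is half the picture's height over the tangent of half this angle, whatever the lens; pixels are square), "cx", "cy" (the principal point, pixels), "rvec" (rotation vector, rad) and "tvec" (3), from world to camera coordinates, as OpenCV has them. Camera axes: x right, y down, z forward; pixel columns grow to the right and rows downward; lengths in m; the calibration is good to about 2 mm. A picture is of the moment at which its call begins: read the wrist's pose just before it. get_calibration takes no time and is no camera call; for the wrist camera it gives the pose at the moment of the call.
- r.finish_job(): hands the job in, once; it reports no verdict.
The state is a dict: "time_s": time; "joints": joint angles; "joint_velocities": joint speeds; "effort": joint torques, N m; "tcp_pos": TCP position; "ee_rot": TCP orientation; "wrist_force": force on the tool from outside, world axes, zero at the start; "moment": the same for the moment, N m; "gripper_width": opening from 0.0 (shut) to 1.0 (fully open).
Only numpy, scipy, OpenCV 4.12 (cv2) and the standard library are available. Lean on these libraries where they do the work, as an engineer would, in place of code of your own. Each camera call takes 0.05 s, during which the arm holds its last target.

## Working session

There is one attempt and no reset: what is moved stays moved. The work goes in short steps, Python scripts to look and compute and a tool call to move; the robot and the scene stay as the last step left them, time stands still between calls to the robot, and variables do not carry over. Pictures are saved under pics/ and viewed, and the job is handed in when it is done.

Besides the shell and the picture viewer there is one more tool, called after "Call:" as a command line: name --argument value ..., lists and objects as JSON in quotes. play_rows: Moves the arm, as the interface text tells. Its arguments: {"type":"object","properties":{"plan":{"type":"array","items":{"type":"array","items":{"type":"array","items":{"type":"number"}}}},"hand":{"type":"number"}},"required":["plan"]}

```bash
ls; mkdir -p pics; cat > h.py <<'E'
import numpy as np,cv2
from station import r
def cal(n):
    c=r.get_calibration(n); R,_=cv2.Rodrigues(np.array(c['rvec'],float)); t=np.array(c['tvec'],float).ravel()
    return 210/np.tan(np.radians(c['vfov']/2)),c['cx'],c['cy'],R,t
def ray(C,u,v,z):
    f,cx,cy,R,t=C; d=R.T@np.array([(u-cx)/f,(v-cy)/f,1]); o=-R.T@t
    return o+d*(z-o[2])/d[2]
def proj(C,p):
    f,cx,cy,R,t=C; q=R@np.array(p)+t; return np.array([cx+f*q[0]/q[2],cy+f*q[1]/q[2]])
def cloud(C,D):
    f,cx,cy,R,t=C; v,u=np.indices(D.shape); P=np.stack([(u-cx)/f*D,(v-cy)/f*D,D],-1)
    return (P-t)@R
E
python3 - <<'E'
from h import *
s=r.sense(); print({k:np.round(v,3).tolist() for k,v in s.items()})
for n in['side','top','wrist']:
    C=r.get_calibration(n);print(n,C)
    p,d=r.capture(n); cv2.imwrite(f'pics/{n}0.png',p); np.savez(f'{n}0.npz',p=p,d=d)
E
```

```text
pics
{'time_s': 0.0, 'joints': [87.354, 22.091, 0.381, -0.03, -68.412, -14.816], 'joint_velocities': [0.004, -0.03, -0.063, -0.058, 0.064, -0.03], 'effort': [0.001, -39.067, 18.74, 4.22, 0.011, -0.0], 'tcp_pos': [0.187, 0.596, 0.184], 'ee_rot': [[-0.001, -0.3, -0.954], [-0.002, -0.954, 0.3], [-1.0, 0.002, -0.0]], 'wrist_force': [-0.22, -0.169, -0.013], 'moment': [0.026, -0.066, -0.038], 'gripper_width': 1.002}
side {'vfov': 45.52992076080295, 'cx': 276.0905060686173, 'cy': 210.9086463477185, 'rvec': array([ 2.52693674, -0.89504464,  0.23361325]), 'tvec': array([-0.32148183,  0.43108508,  1.17850966])}
top {'vfov': 52.10077988814256, 'cx': 272.53576975039164, 'cy': 207.62015199743527, 'rvec': array([ 2.14396039, -2.0658791 ,  0.21977579]), 'tvec': array([0.1332847 , 0.55627689, 1.20728798])}
wrist {'vfov': 58.48158105118686, 'cx': 268.10567061444425, 'cy': 211.0562883306247, 'rvec': array([-1.75766904,  2.3969549 ,  0.31122985]), 'tvec': array([ 0.62456672, -0.03040347,  0.38887889])}
```

View pics/side0.png

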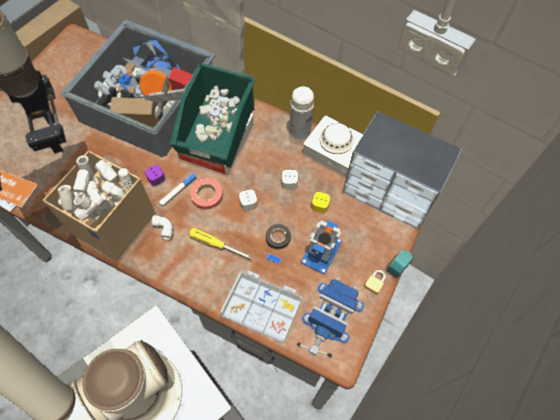

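View pics/top0.png

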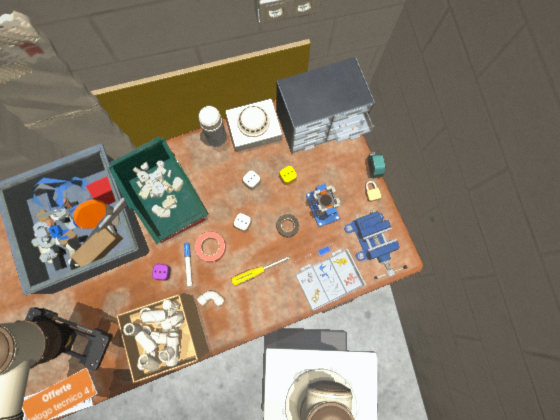

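View pics/wrist0.png

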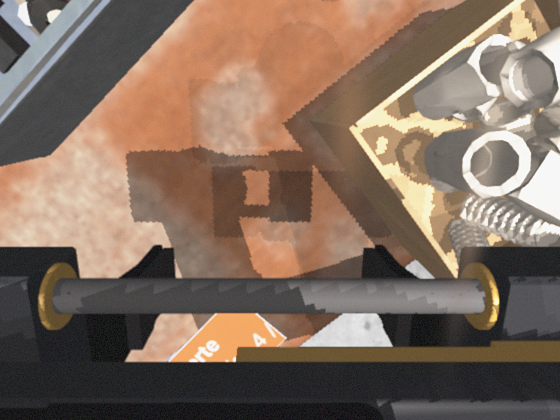

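The top view shows two white blocks at (252,179) and (243,222), which are the candidates. The purple one at (160,271) and yellow one at (288,173) are look-alikes, and the dome on a white plate at (253,121) is not an adapter. The dispenser is at (323,202). Next I'll check with a close crop and measure.

```bash
python3 - <<'E'
from h import *
z=np.load('top0.npz');p,d=z['p'],z['d'];C=cal('top')
cv2.imwrite('pics/crop0.png',cv2.resize(p[140:260,210:390],None,fx=4.4,fy=4.4,interpolation=cv2.INTER_CUBIC))
W=cloud(C,d)
for nm,(u,v) in dict(A=(252,179),B=(243,222)).items():
    sl=np.s_[v-16:v+17,u-16:u+17]; w=W[sl].reshape(-1,3)
    m=(np.abs(w[:,2]-.034)<.004); q=w[m]
    rc=cv2.minAreaRect((q[:,:2]*1000).astype(np.float32)); print(nm,m.sum(),q.mean(0).round(4),np.percentile(q[:,2],[5,50,95]).round(4),rc)
sl=np.s_[175:235,295:350];w=W[sl].reshape(-1,3);c=p[sl].reshape(-1,3)
print('zmax',np.percentile(w[:,2],[50,90,99]))
m=(w[:,2]>.104)&(w[:,2]<.118);q=w[m];print('lips',m.sum(),q.mean(0),cv2.minAreaRect((q[:,:2]*1000).astype(np.float32)))
m=(abs(w[:,2]-.008)<.003)&(c[:,0].astype(int)>c[:,2]+40);q=w[m];print('base',m.sum(),q.mean(0),cv2.minAreaRect((q[:,:2]*1000).astype(np.float32)))
E
```

```text
A 167 [0.6454 0.2235 0.0338] [0.0309 0.0336 0.0372] ((646.162841796875, 222.74172973632812), (42.948307037353516, 44.37693786621094), 48.538330078125)
B 172 [0.513  0.2447 0.0339] [0.0307 0.0339 0.0371] ((512.4124755859375, 245.04537963867188), (44.6832275390625, 44.43603515625), 66.83090209960938)
zmax [0.00153422 0.08941683 0.11201304]
lips 164 [5.73226023e-01 4.16485244e-04 1.08123786e-01] ((573.3395385742188, 1.328704833984375), (88.96576690673828, 61.674041748046875), 22.87473487854004)
base 190 [ 0.54593587 -0.00510867  0.00784809] ((543.500732421875, -5.254051208496094), (175.25515747070312, 71.23052978515625), 46.033843994140625)
```

View pics/crop0.png

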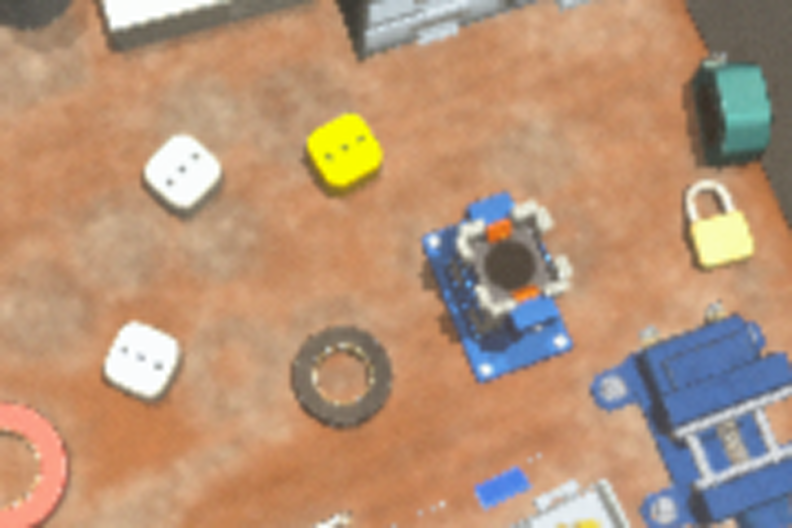

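```bash
python3 - <<'E'
from h import *
s=r.sense();Rt=np.array(s['ee_rot']);pt=np.array(s['tcp_pos'])
f,cx,cy,R,t=cal('wrist'); o=-R.T@t
print('cam in tool',Rt.T@(o-pt),'axes',(Rt.T@R.T).round(3))
z=np.load('top0.npz');W=cloud(cal('top'),z['d'])
for nm,(a,b,c,d) in dict(green=(110,140,205,240),card=(118,295,200,380),grey=(0,150,140,290),yel=(278,165,298,183),drawer=(280,60,370,150),vise=(355,210,400,280)).items():
    w=W[b:d,a:c].reshape(-1,3);w=w[w[:,2]>.02];print(nm,np.percentile(w,[2,98],axis=0).round(3).tolist())
# straight path corridor max heights
a=np.array([.187,.596]);b=np.array([.512,.245]);L=np.linalg.norm(b-a);e=(b-a)/L
w=W.reshape(-1,3);q=w[:,:2]-a;al=q@e;pr=np.abs(q@[-e[1],e[0]])
for k in np.arange(0,L,.04):
    m=(al>k)&(al<k+.04)&(pr<.13);print(round(k,2),np.percentile(w[m,2],99).round(3),end=' ')
E
```

```text
cam in tool [-1.99264458e-01  5.33831739e-05 -7.03710655e-02] axes [[ 0.002 -0.256  0.967]
 [ 1.     0.    -0.002]
 [ 0.     0.967  0.256]]
green [[0.444, 0.36, 0.038], [0.692, 0.614, 0.183]]
card [[0.089, 0.334, 0.06], [0.281, 0.526, 0.224]]
grey [[0.303, 0.532, 0.029], [0.675, 0.917, 0.191]]
yel [[0.641, 0.089, 0.023], [0.689, 0.135, 0.038]]
drawer [[0.747, -0.105, 0.031], [1.016, 0.14, 0.209]]
vise [[0.361, -0.198, 0.037], [0.542, -0.092, 0.106]]
0.0 0.586 0.04 0.577 0.08 0.225 0.12 0.224 0.16 0.217 0.2 0.206 0.24 0.138 0.28 0.113 0.32 0.114 0.36 0.113 0.4 0.153 0.44 0.037
```

Call:
play_rows --plan '[[[-6, 0, 0, 0, 0, 0], [-12, 0, 0, 0, 0, 0], [-12, 2.5, -4.4, 0, 0, 0], [-12, 5.3, -9.3, 0, 0, 0], [-12, 8, -14, 0, 0, 0]]]' --hand 1

```text
time_s: 0.78
tcp_pos: [0.2978, 0.4764, 0.3049]
ee_rot: [[-0.0, -0.3, -0.954], [-0.0, -0.954, 0.3], [-1.0, 0.0, 0.0]]
wrist_force: [0.8, 0.2, 0.7]
gripper_width: 1.005
```

Call:
play_rows --plan '[[[0, 2.7, -4.7, 0, 0, 0], [0, 5.5, -9.6, 0, 0, 0], [0, 8.3, -14.5, 0, 0, 0], [0, 11.1, -19.4, 0, 0, 0], [0, 13.4, -23.5, 0, 0, 0]]]'

```text
time_s: 1.4
tcp_pos: [0.482, 0.2777, 0.3049]
ee_rot: [[-0.0, -0.301, -0.954], [-0.0, -0.954, 0.301], [-1.0, 0.0, 0.0]]
wrist_force: [0.3, 0.0, 1.0]
gripper_width: 1.002
```

Call:
play_rows --plan '[[[0, 2.4, -4, 0, 0, 0], [3, 2.4, -4, -0.58, 0, 0], [8, 2.4, -4, -0.58, 0, 0], [12, 2.4, -4, -0.58, 0, 0], [12, 2.4, -4, -0.58, 0, 0]]]'

```text
time_s: 2.02
tcp_pos: [0.5099, 0.243, 0.1818]
ee_rot: [[-0.007, -0.203, -0.979], [-0.005, -0.979, 0.203], [-1.0, 0.006, 0.006]]
wrist_force: [-0.6, 0.6, 0.8]
gripper_width: 1.0
```

```bash
python3 - <<'E'
from h import *
s=r.sense(); print({k:np.round(v,3).tolist() for k,v in s.items() if k in('time_s','tcp_pos','ee_rot','wrist_force')})
C=cal('wrist');p,d=r.capture('wrist');cv2.imwrite('pics/w1.png',p);np.savez('w1.npz',p=p,d=d)
import pickle;pickle.dump(C,open('w1.pkl','wb'))
E
```

```text
{'time_s': 2.025, 'tcp_pos': [0.51, 0.243, 0.182], 'ee_rot': [[-0.007, -0.203, -0.979], [-0.005, -0.979, 0.203], [-1.0, 0.006, 0.006]], 'wrist_force': [-0.639, 0.551, 0.802]}
```

View pics/w1.png

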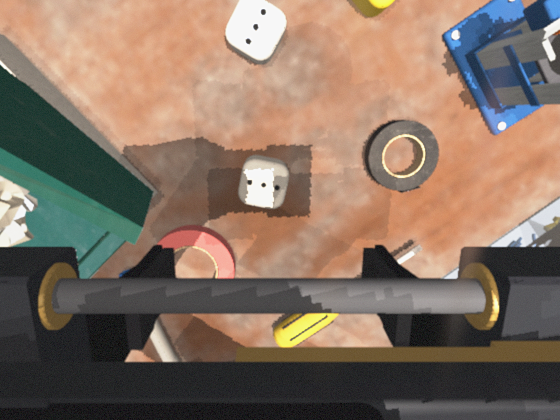

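The wrist view shows B at about (264,183) in the gripper's shadow and A at (256,28), each with three holes. The dispenser is at the upper right. I'll measure from depth.

```bash
cat >> h.py <<'E'
def box(W,c,zt,rad=.04,dz=.0025,pr=True):
    w=W.reshape(-1,3);m=(np.hypot(*(w[:,:2]-c).T)<rad)&(abs(w[:,2]-zt)<dz);q=w[m]
    b=cv2.minAreaRect((q[:,:2]*1000).astype(np.float32))
    if pr: print(m.sum(),'c',np.round(b[0],1),'size',np.round(b[1],1),'ang',round(b[2],1),'z',np.median(q[:,2]).round(4))
    return q
E
python3 - <<'E'
from h import *
import pickle
C=pickle.load(open('w1.pkl','rb'));z=np.load('w1.npz');W=cloud(C,z['d'])
for dz in(.0025,.004):
    box(W,[.512,.245],.034,dz=dz)
    box(W,[.646,.223],.034,dz=dz)
# side faces too
w=W.reshape(-1,3);m=(np.hypot(*(w[:,:2]-[.512,.245]).T)<.04)&(w[:,2]>.008)&(w[:,2]<.04);print(cv2.minAreaRect((w[m,:2]*1000).astype(np.float32)))
m=(np.hypot(*(w[:,:2]-[.512,.245]).T)<.06)&(w[:,2]<.008);print('table',np.median(w[m,2]))
E
```

```text
1973 c [513.9 246. ] size [44.6 44.1] ang 67.9 z 0.0337
2628 c [647.8 224.7] size [44.3 44.5] ang 49.5 z 0.0338
2043 c [514.1 245.9] size [44.8 44.5] ang 67.5 z 0.0337
2710 c [647.8 224.7] size [44.8 44.8] ang 48.4 z 0.0338
((513.96337890625, 246.0775604248047), (45.066402435302734, 45.343231201171875), 67.56974792480469)
table -0.0002080609757366103
```

Call:
play_rows --plan '[[[4, -0.4, -0.4, 1, 0, 0], [8, -0.4, -0.4, 1.07, 0, 0], [11, -0.4, -0.4, 1.07, 0, 0], [11, -0.4, -0.4, 1.07, 0, 0], [11, -0.4, -0.4, 1.07, 0, 0]]]'

```text
time_s: 2.7
tcp_pos: [0.5186, 0.2491, 0.0779]
ee_rot: [[0.004, -0.38, -0.925], [0.003, -0.925, 0.38], [-1.0, -0.004, -0.003]]
wrist_force: [-0.2, -0.6, 0.4]
gripper_width: 0.999
```

Call:
play_rows --plan '[[[0, 0.4, 0.3, 0, 0, 0], [0, 0.4, 0.3, 0, 0, 0], [0, 0.4, 0.3, 0, 0, 0]]]'

```text
time_s: 3.08
tcp_pos: [0.5126, 0.2453, 0.0759]
ee_rot: [[0.001, -0.38, -0.925], [0.001, -0.925, 0.38], [-1.0, -0.001, -0.001]]
wrist_force: [-0.5, 0.6, 0.1]
gripper_width: 1.001
```

Call:
play_rows --plan '[[[3, -0.1, -0.1, 0, 0, 0], [6.2, -0.1, -0.1, 0, 0, 0], [6.2, -0.1, -0.1, 0, 0, 0], [6.2, -0.1, -0.1, 0, 0, 0]]]'

```text
time_s: 3.58
tcp_pos: [0.5146, 0.2462, 0.0142]
ee_rot: [[0.002, -0.38, -0.925], [0.001, -0.925, 0.38], [-1.0, -0.001, -0.001]]
wrist_force: [0.2, 0.4, 0.3]
gripper_width: 1.001
```

Call:
play_rows --plan '[[[0, 0, 0, 0, 0, 0], [0, 0, 0, 0, 0, 0], [0, 0, 0, 0, 0, 0], [0, 0, 0, 0, 0, 0], [0, 0, 0, 0, 0, 0]]]' --hand 0.4

```text
time_s: 4.2
tcp_pos: [0.5137, 0.2457, 0.0132]
ee_rot: [[0.0, -0.38, -0.925], [0.0, -0.925, 0.38], [-1.0, -0.0, -0.0]]
wrist_force: [0.5, -0.4, -0.0]
gripper_width: 0.521
```

Call:
play_rows --plan '[[[-5, 0, 0, 0, 0, 0], [-11, 0, 0, 0, 0, 0], [-17, 0, 0, 0, 0, 0], [-20, 4, -1.2, 0, 0, 0], [-20, 10, -3, 0, 0, 0]]]' --hand 0.3

```text
time_s: 4.82
tcp_pos: [0.5051, 0.1426, 0.2163]
ee_rot: [[0.006, -0.378, -0.926], [0.003, -0.926, 0.378], [-1.0, -0.005, -0.005]]
wrist_force: [0.7, -1.8, -1.0]
gripper_width: 0.3
```

Call:
play_rows --plan '[[[0, 5, -1.4, 0, 0, 0], [0, 10.4, -2.8, 0, 0, 0], [0, 10.4, -2.8, 0, 0, 0], [0, 10.4, -2.8, 0, 0, 0], [0, 10.4, -2.8, 0, 0, 0]]]'

```text
time_s: 5.45
tcp_pos: [0.49, 0.036, 0.213]
ee_rot: [[-0.0, -0.379, -0.925], [0.0, -0.925, 0.379], [-1.0, -0.0, 0.0]]
wrist_force: [-0.3, 0.3, 1.0]
gripper_width: 0.297
```

```bash
python3 - <<'E'
from h import *
s=r.sense(); print({k:np.round(v,3).tolist() for k,v in s.items() if k in('time_s','tcp_pos','wrist_force')})
C=cal('wrist');p,d=r.capture('wrist');cv2.imwrite('pics/w2.png',p);np.savez('w2.npz',p=p,d=d)
import pickle;pickle.dump(C,open('w2.pkl','wb'))
W=cloud(C,d)
w=W.reshape(-1,3);c=p.reshape(-1,3).astype(int)
near=np.hypot(*(w[:,:2]-[.573,.001]).T)<.09
for lo,hi in((.108,.115),(.109,.114)):
    q=w[near&(w[:,2]>lo)&(w[:,2]<hi)]; print('lips',len(q),cv2.minAreaRect((q[:,:2]*1000).astype(np.float32)),np.median(q[:,2]))
q=w[near&(w[:,2]>.098)&(w[:,2]<.106)&(c[:,0]>c[:,2]+40)]; print('hous',len(q),cv2.minAreaRect((q[:,:2]*1000).astype(np.float32)),np.median(q[:,2]))
q=w[near&(w[:,2]>.004)&(w[:,2]<.012)&(c[:,0]>c[:,2]+40)]; print('base',len(q),cv2.minAreaRect((q[:,:2]*1000).astype(np.float32)),np.median(q[:,2]))
E
```

```text
{'time_s': 5.45, 'tcp_pos': [0.49, 0.036, 0.213], 'wrist_force': [-0.342, 0.297, 0.967]}
lips 1222 ((575.08349609375, 2.317474365234375), (61.903743743896484, 62.17428970336914), 22.386798858642578) 0.11048889183193442
lips 1016 ((575.08349609375, 2.317474365234375), (61.903743743896484, 62.17428970336914), 22.386798858642578) 0.11078765303217088
hous 1578 ((576.9354858398438, -2.1740570068359375), (90.12380981445312, 39.771820068359375), 22.754783630371094) 0.10267677494610541
base 897 ((563.757568359375, -8.375328063964844), (140.9625701904297, 81.9798812866211), 23.169540405273438) 0.007587506949573323
```

View pics/w2.png

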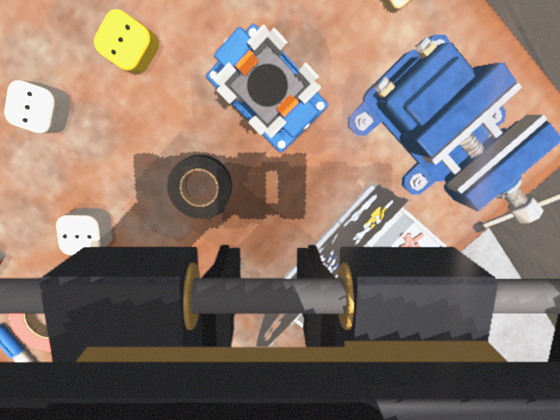

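The gripper reads 0.30 and holds nothing, so the grasp slipped. B appears at about (78,233) in this view. I'll relocate it and pick again, lower and with a longer close. The dispenser lips measured 62x62 mm centred at (0.575,0.002), yaw −67.5/22.5.

```bash
python3 - <<'E'
from h import *
import pickle
C=pickle.load(open('w2.pkl','rb'));z=np.load('w2.npz');p=z['p'];W=cloud(C,z['d'])
q=W[225:243,65:95].reshape(-1,3);print(np.percentile(q,[5,50,95],axis=0).round(4))
print('A');box(W,W[105,30,:2],.034)
C=cal('top');p,d=r.capture('top');W=cloud(C,d);cv2.imwrite('pics/t1.png',cv2.resize(p[150:300,150:350],None,fx=4,fy=4))
box(W,[.512,.245],.034,dz=.004,rad=.05);box(W,[.646,.223],.034,dz=.004)
E
```

```text
[[0.5055 0.228  0.0328]
 [0.5158 0.2422 0.0342]
 [0.5259 0.2563 0.0357]]
A
1983 c [648. 224.] size [44.9 44.4] ang 48.1 z 0.034
0 c [0. 0.] size [0. 0.] ang 0.0 z nan
159 c [646.1 223. ] size [43.6 44.2] ang 49.0 z 0.0333
  return _methods._mean(a, axis=axis, dtype=dtype,
  ret = ret.dtype.type(ret / rcount)
```

View pics/t1.png

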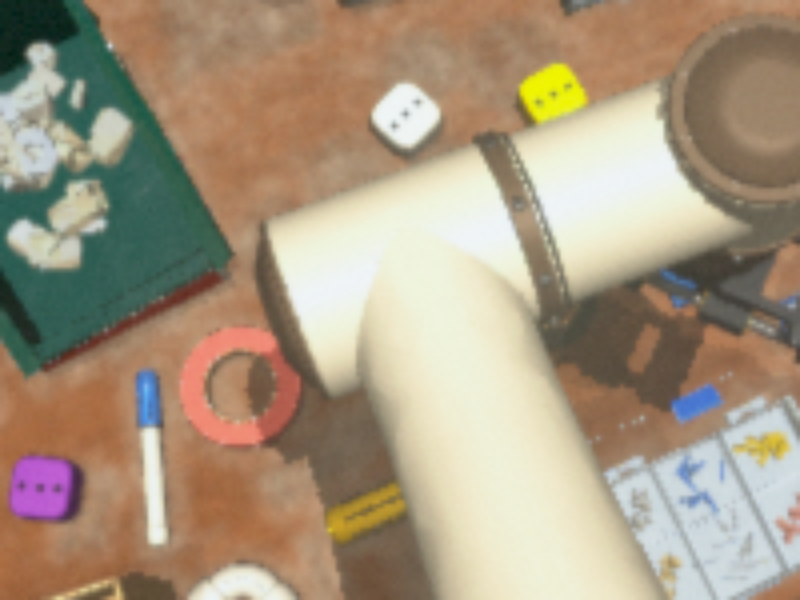

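Call:
play_rows --plan '[[[0, -5, 1.4, 0, 0, 0], [0, -10, 2.8, 0, 0, 0], [0, -15, 4.2, 0, 0, 0], [2, -20.4, 5.8, 0, 0, 0], [3, -20.4, 5.8, 0, 0, 0]]]' --hand 1

```text
time_s: 6.18
tcp_pos: [0.5132, 0.2497, 0.1811]
ee_rot: [[-0.002, -0.376, -0.927], [-0.001, -0.927, 0.376], [-1.0, 0.002, 0.001]]
wrist_force: [0.2, -0.9, 0.2]
gripper_width: 0.783
```

Call:
play_rows --plan '[[[0, 0, 0, 0, 0, 0], [0, 0, 0, 0, 0, 0]]]'

```text
time_s: 6.42
tcp_pos: [0.514, 0.2453, 0.1839]
ee_rot: [[0.001, -0.381, -0.925], [0.0, -0.925, 0.381], [-1.0, -0.001, -0.001]]
wrist_force: [0.0, -0.1, 0.4]
gripper_width: 0.97
```

```bash
python3 - <<'E'
from h import *
C=cal('wrist');p,d=r.capture('wrist');cv2.imwrite('pics/w3.png',p)
W=cloud(C,d)
for dz in(.0025,.004): box(W,[.515,.244],.034,dz=dz,rad=.045)
print(r.sense()['tcp_pos'])
E
```

```text
1927 c [513.8 246.2] size [44.1 44. ] ang 67.6 z 0.0337
2005 c [514.  246.1] size [44.3 44.7] ang 67.7 z 0.0336
[0.51410329 0.24520072 0.18411473]
```

View pics/w3.png

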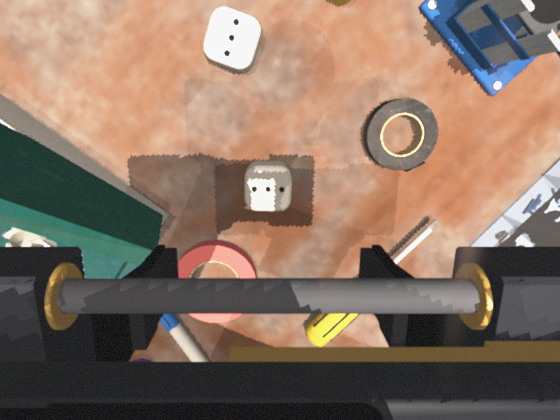

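Call:
play_rows --plan '[[[5, -0.1, 0, 0, 0, 0], [10, -0.1, 0, 0, 0, 0], [15, -0.1, 0, 0, 0, 0], [17, -0.1, 0, 0, 0, 0], [17, -0.1, 0, 0, 0, 0]]]' --hand 0.8

```text
time_s: 7.1
tcp_pos: [0.5137, 0.2454, 0.0124]
ee_rot: [[-0.002, -0.382, -0.924], [-0.002, -0.924, 0.382], [-1.0, 0.002, 0.001]]
wrist_force: [0.5, -0.2, 0.4]
gripper_width: 0.8
```

Call:
play_rows --plan '[[[0, 0, 0, 0, 0, 0], [0, 0, 0, 0, 0, 0], [0, 0, 0, 0, 0, 0], [0, 0, 0, 0, 0, 0], [0, 0, 0, 0, 0, 0]]]' --hand 0.3

```text
time_s: 7.72
tcp_pos: [0.5141, 0.2468, 0.0133]
ee_rot: [[0.0, -0.38, -0.925], [0.0, -0.925, 0.38], [-1.0, -0.0, -0.0]]
wrist_force: [0.4, 0.3, 0.1]
gripper_width: 0.339
```

Call:
play_rows --plan '[[[0, 0, 0, 0, 0, 0], [0, 0, 0, 0, 0, 0], [0, 0, 0, 0, 0, 0]]]' --hand 0.3

```text
time_s: 8.1
tcp_pos: [0.5141, 0.2467, 0.0131]
ee_rot: [[-0.0, -0.38, -0.925], [-0.0, -0.925, 0.38], [-1.0, 0.0, 0.0]]
wrist_force: [-0.4, -0.5, -0.2]
gripper_width: 0.303
```

```bash
python3 - <<'E'
from h import *
C=cal('wrist');p,d=r.capture('wrist');cv2.imwrite('pics/w4.png',p)
C=cal('side');p,d=r.capture('side');u,v=proj(C,[.514,.246,.05]).astype(int);print(u,v)
cv2.imwrite('pics/s4.png',cv2.resize(p[v-60:v+60,u-80:u+80],None,fx=5,fy=5))
E
```

```text
247 193
```

View pics/w4.png

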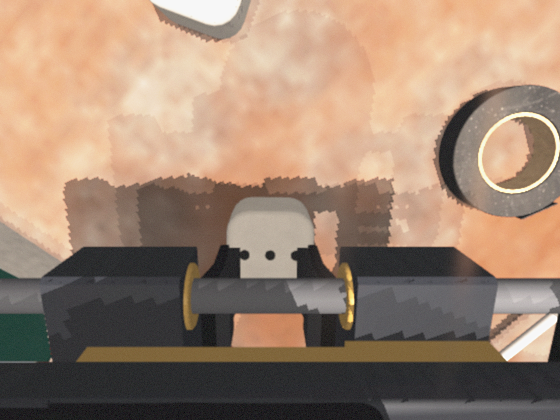

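View pics/s4.png

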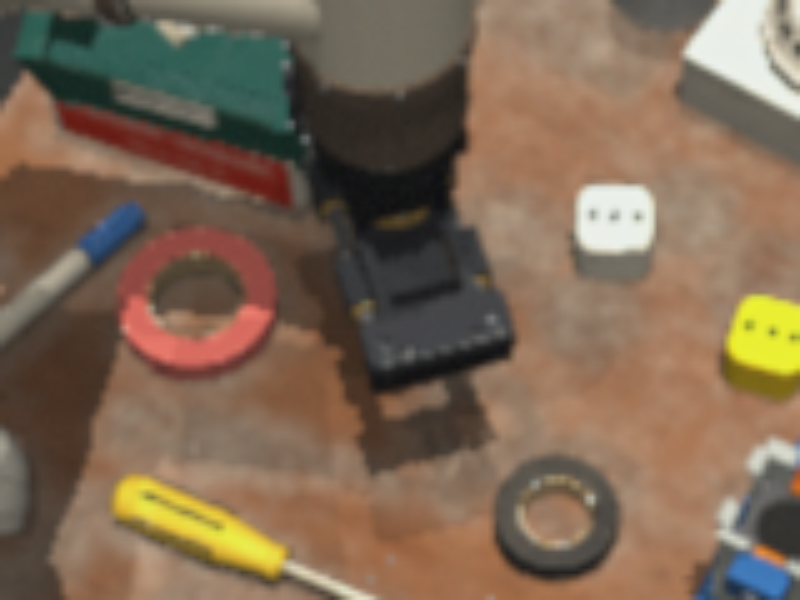

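```bash
python3 - <<'E'
from h import *
s=r.sense();print(s['gripper_width'],s['tcp_pos'])
Rt=np.array(s['ee_rot']);pt=np.array(s['tcp_pos'])
C=cal('wrist');p,d=r.capture('wrist');W=cloud(C,d);T=(W-pt)@Rt*1000
cv2.imwrite('pics/w4c.png',cv2.resize(p[180:360,200:345],None,fx=4,fy=3.3))
for v in(240,248,252,256,262,270,330,345):
    print(v,[(u,T[v,u].round(0).astype(int).tolist(),p[v,u].tolist()) for u in(212,222,230,236,242,270,300,306,312,320)])
E
```

```text
0.29958127275410784 [0.51409163 0.24676964 0.01308272]
240 [(212, [13, -34, 4], [69, 83, 108]), (222, [13, -28, 4], [65, 79, 109]), (230, [-20, -19, -8], [161, 176, 188]), (236, [-199, 0, -70], [165, 180, 192]), (242, [-20, -13, -8], [163, 178, 189]), (270, [-21, 1, -8], [161, 178, 190]), (300, [-21, 16, -8], [156, 172, 183]), (306, [-21, 19, -8], [161, 175, 189]), (312, [-20, 22, -8], [145, 161, 170]), (320, [12, 31, 3], [123, 150, 203])]
248 [(212, [14, -34, 9], [75, 87, 112]), (222, [-42, -21, -12], [29, 28, 30]), (230, [-38, -18, -10], [63, 65, 67]), (236, [-37, -15, -10], [57, 57, 58]), (242, [-21, -13, -4], [163, 177, 191]), (270, [-22, 1, -4], [159, 175, 187]), (300, [-37, 14, -10], [55, 55, 60]), (306, [-37, 17, -10], [64, 65, 72]), (312, [-40, 19, -11], [26, 30, 34]), (320, [14, 31, 9], [119, 149, 202])]
252 [(212, [14, -34, 12], [74, 86, 112]), (222, [-46, -20, -11], [31, 34, 29]), (230, [-42, -17, -10], [29, 30, 27]), (236, [-42, -15, -10], [36, 35, 31]), (242, [-22, -13, -2], [38, 38, 39]), (270, [-23, 1, -3], [38, 40, 39]), (300, [-42, 14, -10], [35, 32, 32]), (306, [-43
[... 1276 characters left out ...]
 (222, [-87, -16, 1], [47, 50, 48]), (230, [-86, -13, 1], [47, 46, 46]), (236, [14, -21, 65], [118, 151, 200]), (242, [14, -17, 65], [112, 146, 202]), (270, [14, 1, 65], [99, 137, 205]), (300, [13, 20, 65], [100, 138, 202]), (306, [-84, 13, 3], [45, 40, 44]), (312, [-86, 15, 1], [53, 53, 52]), (320, [-87, 17, 1], [46, 47, 48])]
345 [(212, [-96, -18, 1], [31, 27, 30]), (222, [-86, -16, 7], [53, 47, 52]), (230, [-86, -13, 7], [56, 54, 67]), (236, [14, -21, 76], [121, 148, 191]), (242, [14, -17, 76], [119, 150, 198]), (270, [12, 1, 75], [109, 142, 207]), (300, [14, 20, 76], [111, 144, 207]), (306, [-84, 13, 9], [55, 63, 77]), (312, [-86, 15, 8], [50, 49, 52]), (320, [-87, 18, 7], [41, 41, 50])]
```

View pics/w4c.png

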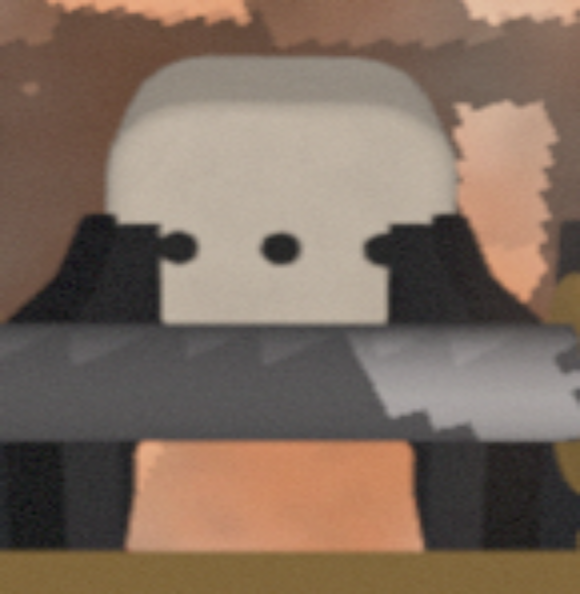

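```bash
python3 - <<'E'
from h import *
s=r.sense()
Rt=np.array(s['ee_rot']);pt=np.array(s['tcp_pos'])
C=cal('wrist');p,d=r.capture('wrist');T=(cloud(C,d)-pt)@Rt*1000
for u in(100,170,215,228,270,310):
    print(u,[(v,T[v,u].round(0).astype(int).tolist()) for v in range(246,420,14)])
# everything of gripper nearest tip
g=T[(d>0)&(T[...,0]<-24)&(T[...,0]>-190)&(abs(T[...,1])<100)]
for a in range(-60,-24,3):
    q=g[(g[:,0]>a)&(g[:,0]<a+3)];print(a,len(q),q.min(0).round() if len(q) else '',q.max(0).round() if len(q) else '')
E
```

```text
100 [(246, [13, -101, 7]), (260, [-121, -38, -38]), (274, [-128, -35, -38]), (288, [-131, -33, -37]), (302, [-130, -34, -33]), (316, [-131, -34, -30]), (330, [-131, -35, -27]), (344, [-130, -35, -23]), (358, [-137, -32, -25]), (372, [-142, -30, -25]), (386, [-147, -28, -27]), (400, [-149, -27, -26]), (414, [-152, -26, -26])]
170 [(246, [14, -60, 8]), (260, [-121, -22, -38]), (274, [-127, -21, -38]), (288, [-129, -20, -36]), (302, [-130, -20, -33]), (316, [-131, -20, -30]), (330, [-131, -20, -27]), (344, [-131, -20, -24]), (358, [-136, -19, -24]), (372, [-143, -17, -26]), (386, [-146, -17, -26]), (400, [-149, -16, -26]), (414, [-152, -15, -26])]
215 [(246, [14, -32, 8]), (260, [14, -33, 17]), (274, [-69, -20, -11]), (288, [-123, -12, -33]), (302, [-125, -12, -30]), (316, [-87, -18, -5]), (330, [-89, -18, 0]), (344, [-90, -18, 4]), (358, [-136, -10, -24]), (372, [-143, -9, -26]), (386, [-147, -9, -27]), (400, [-148, -9, -25]), (414, [-154, -8, -28])]
228 [(246, [-39, -18, -11]), (260, [-52, -17, -10]), (274, [-66, -16, -10]), (288, [-123, -9, -33]), (302, [-124, -9, -30]), (316, [-85, 
[... 441 characters left out ...]
, (414, [-153, 0, -27])]
310 [(246, [-39, 19, -11]), (260, [-51, 17, -10]), (274, [-66, 16, -10]), (288, [-124, 9, -33]), (302, [-125, 9, -30]), (316, [-86, 14, -4]), (330, [-85, 14, 2]), (344, [-86, 14, 7]), (358, [-136, 8, -24]), (372, [-142, 7, -26]), (386, [-147, 7, -27]), (400, [-149, 7, -26]), (414, [-153, 6, -27])]
-60 256 [ -60. -100.  -12.] [-57.  22.  32.]
-57 227 [ -57. -100.  -12.] [-54.  22.  24.]
-54 166 [ -54. -100.  -12.] [-51.  22.  22.]
-51 147 [ -51. -100.  -12.] [-48.  22.  20.]
-48 137 [-48. -22. -12.] [-45.  22.   1.]
-45 129 [-45. -22. -12.] [-42.  22.  -2.]
-42 133 [-42. -22. -12.] [-39.  22.   3.]
-39 89 [-39. -21. -12.] [-36.  21.  -1.]
-36 0  
-33 0  
-30 0  
-27 0
```

The fingers closed to 26 mm above the adapter. Depth shows the real fingertips end about 37 mm behind the reported TCP, so the tips are at z≈0.050. I'll open, descend cautiously in two stages, and watch the force.

Call:
play_rows --plan '[[[0, 0, 0, 0, 0, 0], [0, 0, 0, 0, 0, 0], [0, 0, 0, 0, 0, 0], [0, 0, 0, 0, 0, 0], [0, 0, 0, 0, 0, 0]]]' --hand 0.75

```text
time_s: 8.93
tcp_pos: [0.5141, 0.2468, 0.0132]
ee_rot: [[0.0, -0.38, -0.925], [0.0, -0.925, 0.38], [-1.0, -0.0, -0.0]]
wrist_force: [-0.0, 0.1, -0.0]
gripper_width: 0.728
```

Call:
play_rows --plan '[[[0.5, 0, 0, 0, 0, 0], [1.2, 0, 0, 0, 0, 0], [2, 0, 0, 0, 0, 0], [2, 0, 0, 0, 0, 0]]]'

```text
time_s: 9.43
tcp_pos: [0.5135, 0.2462, -0.008]
ee_rot: [[-0.002, -0.381, -0.925], [-0.001, -0.925, 0.381], [-1.0, 0.002, 0.001]]
wrist_force: [0.8, 0.0, -0.8]
gripper_width: 0.746
```

```bash
python3 - <<'E'
from h import *
s=r.sense()
Rt=np.array(s['ee_rot']);pt=np.array(s['tcp_pos']);print(pt)
C=cal('wrist');p,d=r.capture('wrist');cv2.imwrite('pics/w5.png',p);T=(cloud(C,d)-pt)@Rt*1000
g=T[(d>0)&(T[...,0]<10)&(T[...,0]>-90)&(abs(T[...,1])<60)&(p.max(-1)<75)]
for a in range(-60,0,4):
    q=g[(g[:,0]>a)&(g[:,0]<a+4)];print(a,len(q),q.min(0).round() if len(q) else '',q.max(0).round() if len(q) else '')
E
```

```text
[ 0.51348189  0.24624237 -0.00795244]
-60 248 [-60. -41. -12.] [-56.  41.  -4.]
-56 241 [-56. -42. -12.] [-52.  42.  -2.]
-52 253 [-52. -41. -12.] [-48.  41.  -0.]
-48 243 [-48. -41. -12.] [-44.  42.   1.]
-44 454 [-44. -41. -12.] [-40.  41.   3.]
-40 153 [-40. -42. -12.] [-36.  42.   5.]
-36 0  
-32 0  
-28 0  
-24 0  
-20 0  
-16 0  
-12 12 [ -9. -58.   1.] [-8. 51. 19.]
-8 25 [ -8. -59.  -1.] [-6. 59. 19.]
-4 0
```

View pics/w5.png

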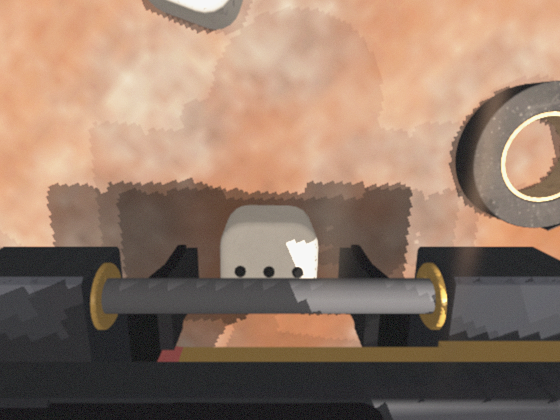

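Tips are still about 37 mm behind the TCP and there is no contact at TCP z=−0.008, so the offset is confirmed. I'll go down to a tip height of about 14 mm and close.

Call:
play_rows --plan '[[[0.8, 0, 0, 0, 0, 0], [1.5, 0, 0, 0, 0, 0], [1.5, 0, 0, 0, 0, 0]]]'

```text
time_s: 9.85
tcp_pos: [0.5136, 0.2463, -0.0227]
ee_rot: [[-0.001, -0.381, -0.925], [-0.001, -0.925, 0.381], [-1.0, 0.001, 0.001]]
wrist_force: [-0.6, 0.7, -0.1]
gripper_width: 0.754
```

Call:
play_rows --plan '[[[0, 0, 0, 0, 0, 0], [0, 0, 0, 0, 0, 0], [0, 0, 0, 0, 0, 0], [0, 0, 0, 0, 0, 0], [0, 0, 0, 0, 0, 0]]]' --hand 0.3

```text
time_s: 10.48
tcp_pos: [0.5142, 0.2469, -0.0216]
ee_rot: [[0.0, -0.38, -0.925], [0.0, -0.925, 0.38], [-1.0, -0.0, -0.0]]
wrist_force: [-0.4, 0.3, 1.6]
gripper_width: 0.511
```

Call:
play_rows --plan '[[[-3, 0, 0, 0, 0, 0], [-8, 0, 0, 0, 0, 0], [-14, 0, 0, 0, 0, 0], [-20, 0, 0, 0, 0, 0], [-20, 2, -0.8, 0, 0, 0]]]'

```text
time_s: 11.1
tcp_pos: [0.517, 0.2277, 0.1839]
ee_rot: [[0.011, -0.378, -0.926], [0.007, -0.926, 0.378], [-1.0, -0.011, -0.007]]
wrist_force: [0.6, -0.3, -2.0]
gripper_width: 0.512
```

Call:
play_rows --plan '[[[0, 3, -1.2, -0.9, 0, 0], [0, 8, -3.1, -1.8, 0, 0], [0, 13, -5, -2.7, 0, 0], [0, 18, -7, -3.6, 0, 0], [0, 22, -8.6, -4.4, 0, 0]]]'

```text
time_s: 11.72
tcp_pos: [0.5082, -0.0132, 0.1768]
ee_rot: [[-0.003, 0.372, -0.928], [-0.0, -0.928, -0.372], [-1.0, -0.001, 0.002]]
wrist_force: [0.2, 0.3, -0.1]
gripper_width: 0.51
```

Call:
play_rows --plan '[[[0, 0, 0, 0, 0, 0], [0, 0, 0, 0, 0, 0]]]'

```text
time_s: 11.98
tcp_pos: [0.5091, -0.0112, 0.1773]
ee_rot: [[-0.002, 0.367, -0.93], [-0.0, -0.93, -0.367], [-1.0, -0.001, 0.001]]
wrist_force: [-0.3, -0.1, -0.4]
gripper_width: 0.509
```

```bash
cat > disp.py <<'E'
from h import *
import sys
s=r.sense();Rt=np.array(s['ee_rot']);pt=np.array(s['tcp_pos'])
print('tcp',pt.round(4),'yaw',np.degrees(np.arctan2(-Rt[1,1],-Rt[0,1])).round(2),'w',round(s['gripper_width'],3),'t',s['time_s'])
C=cal('wrist');p,d=r.capture('wrist');cv2.imwrite(f'pics/{sys.argv[1]}.png',p);W=cloud(C,d)
w=W.reshape(-1,3);c=p.reshape(-1,3).astype(int)
near=(d.ravel()>0)&(np.hypot(*(w[:,:2]-[.575,.002]).T)<.07)
for lo,hi in((.108,.116),(.110,.114)):
    q=w[near&(w[:,2]>lo)&(w[:,2]<hi)]
    if len(q)>5: print('lips',len(q),cv2.minAreaRect((q[:,:2]*1000).astype(np.float32)),np.median(q[:,2]))
q=w[near&(w[:,2]>.098)&(w[:,2]<.106)&(c[:,0]>c[:,2]+40)]
if len(q)>5: print('hous',len(q),cv2.minAreaRect((q[:,:2]*1000).astype(np.float32)),np.median(q[:,2]))
orange=near&(c[:,2]>c[:,0]+80)&(w[:,2]>.06);q=w[orange]
if len(q)>5: print('orange',len(q),q.mean(0))
# held adapter: tool frame white top
T=((W-pt)@Rt).reshape(-1,3)*1000
m=(d.ravel()>0)&(c.min(1)>110)&(abs(T[:,1])<35)&(abs(T[:,2])<35)&(T[:,0]<0)&(T[:,0]>-65);q=T[m]
if len(q)>5:
    x0=np.percentile(q[:,0],5);print('held top x',np.percentile(q[:,0],[2,20,50,90]).round(1)); q2=q[q[:,0]<x0+3]
    print('held',len(q2),cv2.minAreaRect(q2[:,1:].astype(np.float32)), 'front z',np.percentile(q[:,2],1))
E
python3 disp.py w6
```

```text
tcp [ 0.5091 -0.0112  0.1773] yaw 111.55 w 0.509 t 11.975
lips 1439 ((575.0281982421875, 2.125415802001953), (61.79441833496094, 62.276180267333984), 22.433242797851562) 0.11045647192855482
lips 907 ((575.0465698242188, 2.1636924743652344), (61.69762420654297, 62.059844970703125), 22.48641014099121) 0.11109778824296877
hous 1844 ((575.587890625, 2.257568359375), (89.1336898803711, 29.666982650756836), 22.434986114501953) 0.10268196942899095
orange 1165 [ 5.61042146e-01 -1.08268806e-04  1.88654203e-01]
held top x [-56.3 -55.5 -54.8 -37.6]
held 5499 ((0.4058971405029297, -0.3781318664550781), (44.16408920288086, 43.86320114135742), 89.76569366455078) front z -22.523609911762957
```

View pics/w6.png

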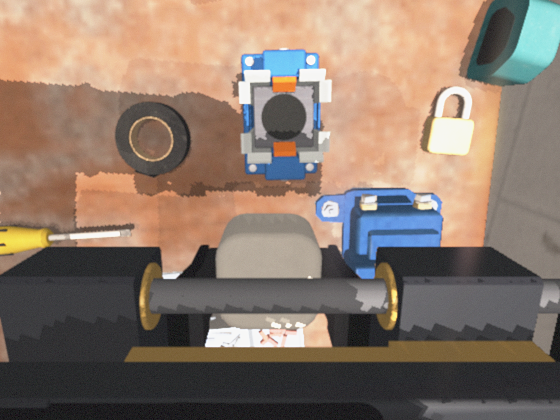

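Call:
play_rows --plan '[[[0, 0.6, -3.3, -0.09, 0, 0], [0, 1.1, -6.6, -0.09, 0, 0], [3, 1.1, -6.6, -0.09, 0, 0], [6, 1.1, -6.6, -0.09, 0, 0], [6, 1.1, -6.6, -0.09, 0, 0]]]'

```text
time_s: 12.65
tcp_pos: [0.5731, 0.0039, 0.1154]
ee_rot: [[-0.007, 0.384, -0.923], [-0.001, -0.923, -0.384], [-1.0, -0.001, 0.007]]
wrist_force: [0.1, -0.4, 0.3]
gripper_width: 0.509
```

Call:
play_rows --plan '[[[0, 0, 0, 0, 0, 0], [0, 0, 0, 0, 0, 0]]]'

```text
time_s: 12.9
tcp_pos: [0.5762, 0.0037, 0.1198]
ee_rot: [[0.003, 0.384, -0.923], [0.001, -0.923, -0.384], [-1.0, 0.001, -0.003]]
wrist_force: [0.4, 0.4, -0.8]
gripper_width: 0.51
```

```bash
python3 disp.py w7
```

```text
tcp [0.5762 0.0037 0.1198] yaw 112.58 w 0.51 t 12.9
lips 940 ((594.2186279296875, 10.059673309326172), (21.08626937866211, 62.271156311035156), 22.4189510345459) 0.11056637609366125
lips 609 ((594.2216186523438, 10.052452087402344), (21.08626937866211, 61.9871711730957), 22.4189510345459) 0.11105607933726278
hous 1426 ((608.5000610351562, 16.068586349487305), (17.893400192260742, 29.968122482299805), 22.582679748535156) 0.10258561455852666
orange 790 [0.60311605 0.011909   0.18981817]
held top x [-56.3 -55.5 -54.8 -37.5]
held 5498 ((0.2529315948486328, -0.5421619415283203), (43.86561584472656, 44.65968322753906), 0.4890346825122833) front z -22.527702863761373
```

View pics/w7.png

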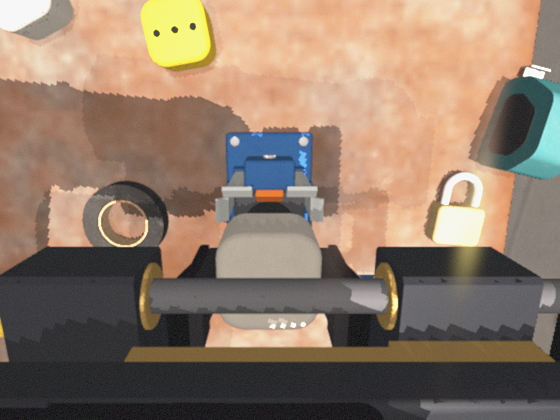

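Call:
play_rows --plan '[[[0, 0.06, 0.2, 0, 0, 0], [0.5, 0.06, 0.2, 0, 0, 0], [1, 0.06, 0.2, 0, 0, 0], [1.5, 0.06, 0.2, 0, 0, 0], [1.5, 0.06, 0.2, 0, 0, 0]]]'

```text
time_s: 13.58
tcp_pos: [0.5731, 0.0017, 0.1024]
ee_rot: [[-0.001, 0.383, -0.924], [-0.0, -0.924, -0.383], [-1.0, -0.0, 0.002]]
wrist_force: [1.2, -0.1, -1.3]
gripper_width: 0.51
```

Call:
play_rows --plan '[[[0, 0, 0, 0, 0, 0], [0, 0, 0, 0, 0, 0]]]'

```text
time_s: 13.82
tcp_pos: [0.5737, 0.0019, 0.1033]
ee_rot: [[0.0, 0.383, -0.924], [0.0, -0.924, -0.383], [-1.0, 0.0, -0.0]]
wrist_force: [0.1, 0.1, -1.4]
gripper_width: 0.512
```

Call:
play_rows --plan '[[[0.5, 0, -0.1, 0, 0, 0], [1, 0, -0.1, 0, 0, 0], [1.5, 0, -0.1, 0, 0, 0], [1.8, 0, -0.1, 0, 0, 0], [1.8, 0, -0.1, 0, 0, 0]]]'

```text
time_s: 14.45
tcp_pos: [0.5742, 0.0022, 0.0848]
ee_rot: [[-0.001, 0.383, -0.924], [-0.0, -0.924, -0.383], [-1.0, -0.0, 0.001]]
wrist_force: [-0.3, 0.6, -1.3]
gripper_width: 0.509
```

Call:
play_rows --plan '[[[0.2, 0, 0, 0, 0, 0], [0.2, 0, 0, 0, 0, 0]]]'

```text
time_s: 14.7
tcp_pos: [0.5744, 0.0022, 0.0831]
ee_rot: [[-0.0, 0.383, -0.924], [0.0, -0.924, -0.383], [-1.0, -0.0, 0.0]]
wrist_force: [-0.2, -0.2, -0.9]
gripper_width: 0.511
```

```bash
python3 disp.py w8
```

```text
tcp [0.5744 0.0022 0.0831] yaw 112.53 w 0.511 t 14.7
lips 1744 ((575.1771240234375, 2.227996826171875), (62.629478454589844, 62.331809997558594), 22.604660034179688) 0.11062864970248645
lips 1070 ((575.3784790039062, 2.2670974731445312), (62.1999397277832, 61.97316360473633), 22.502201080322266) 0.11115167707272935
hous 2090 ((608.5935668945312, 16.13624382019043), (17.780344009399414, 30.08594512939453), 22.89798927307129) 0.10256461033840197
orange 1030 [0.60203866 0.01031332 0.16504625]
held top x [-56.2 -55.3 -54.2 -24.9]
held 5538 ((0.5650806427001953, -0.5543651580810547), (44.6701545715332, 45.85118865966797), 89.91996765136719) front z -31.273915194980535
```

View pics/w8.png

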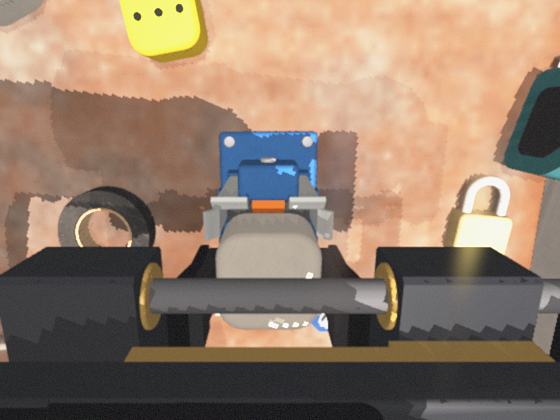

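Call:
play_rows --plan '[[[0.2, 0, 0, 0, 0, 0], [0.4, 0, 0, 0, 0, 0], [0.4, 0, 0, 0, 0, 0]]]'

```text
time_s: 15.12
tcp_pos: [0.575, 0.0024, 0.0793]
ee_rot: [[0.001, 0.383, -0.924], [0.0, -0.924, -0.383], [-1.0, 0.0, -0.001]]
wrist_force: [1.2, -0.2, -0.3]
gripper_width: 0.51
```

Call:
play_rows --plan '[[[0, 0, 0, 0, 0, 0], [0, 0, 0, 0, 0, 0], [0, 0, 0, 0, 0, 0], [0, 0, 0, 0, 0, 0]]]' --hand 0.8

```text
time_s: 15.62
tcp_pos: [0.5744, 0.0022, 0.0792]
ee_rot: [[-0.0, 0.383, -0.924], [-0.0, -0.924, -0.383], [-1.0, 0.0, 0.0]]
wrist_force: [0.3, -0.9, 0.2]
gripper_width: 0.789
```

```bash
python3 disp.py w9
```

```text
tcp [0.5744 0.0022 0.0792] yaw 112.53 w 0.789 t 15.625
lips 1888 ((575.9535522460938, 0.42545318603515625), (62.44426345825195, 80.50489807128906), 22.596288681030273) 0.11069166367600639
lips 1197 ((575.307861328125, 2.2606849670410156), (62.22612762451172, 61.952823638916016), 22.596343994140625) 0.1111156234278181
hous 2483 ((575.4183349609375, 2.5487422943115234), (89.43509674072266, 29.717451095581055), 22.42681312561035) 0.10256972580076208
orange 798 [0.60207626 0.01268614 0.16638496]
held top x [-55.4 -54.3 -53.1 -28.2]
held 5521 ((-6.069086074829102, -1.455404281616211), (44.95884323120117, 56.598594665527344), 89.96549224853516) front z -31.317503180158546
```

View pics/w9.png

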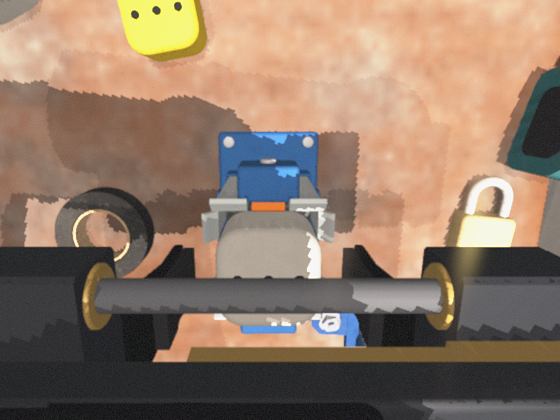

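Call:
play_rows --plan '[[[-2, 0, 0, 0, 0, 0], [-5, 0, 0, 0, 0, 0], [-5, 0, 0, 0, 0, 0]]]'

```text
time_s: 16.05
tcp_pos: [0.5763, 0.0026, 0.1318]
ee_rot: [[0.006, 0.384, -0.923], [0.001, -0.923, -0.384], [-1.0, 0.001, -0.006]]
wrist_force: [-0.3, 0.4, 0.2]
gripper_width: 0.8
```

Call:
play_rows --plan '[[[0, 0, 0, 0, 0, 0], [0, 0, 0, 0, 0, 0], [0, 0, 0, 0, 0, 0], [0, 0, 0, 0, 0, 0], [0, 0, 0, 0, 0, 0]]]' --hand 0

```text
time_s: 16.68
tcp_pos: [0.5744, 0.0022, 0.1289]
ee_rot: [[-0.0, 0.383, -0.924], [-0.0, -0.924, -0.383], [-1.0, -0.0, 0.0]]
wrist_force: [0.4, -0.7, 0.0]
gripper_width: 0.318
```

Call:
play_rows --plan '[[[0, 0, 0, 0, 0, 0], [0, 0, 0, 0, 0, 0], [0, 0, 0, 0, 0, 0], [0, 0, 0, 0, 0, 0]]]'

```text
time_s: 17.18
tcp_pos: [0.5744, 0.0022, 0.1292]
ee_rot: [[0.0, 0.383, -0.924], [-0.0, -0.924, -0.383], [-1.0, 0.0, -0.0]]
wrist_force: [0.4, 0.3, -0.2]
gripper_width: 0.008
```

```bash
python3 disp.py w10; python3 - <<'E'
from h import *
s=r.sense();Rt=np.array(s['ee_rot']);pt=np.array(s['tcp_pos'])
C=cal('wrist');p,d=r.capture('wrist');W=cloud(C,d);T=(W-pt)@Rt*1000
g=T[(d>0)&(T[...,0]<-10)&(T[...,0]>-90)&(abs(T[...,1])<40)&(abs(T[...,2])<30)&(p.max(-1)<75)]
for a in range(-60,-20,3):
    q=g[(g[:,0]>a)&(g[:,0]<a+3)];print(a,len(q),q.min(0).round() if len(q) else '',q.max(0).round() if len(q) else '')
box(W,[.575,.002],.133,dz=.005)
E
```

```text
tcp [0.5744 0.0022 0.1292] yaw 112.54 w 0.008 t 17.175
lips 1053 ((584.509765625, 5.944160461425781), (42.189414978027344, 62.21664047241211), 22.4621524810791) 0.11059862728702471
lips 670 ((584.8056640625, 6.188381195068359), (41.512901306152344, 61.946800231933594), 22.557323455810547) 0.11109883486256292
hous 1349 ((579.4735107421875, 4.805940628051758), (80.59290313720703, 29.68693733215332), 21.13148307800293) 0.10256482211462456
orange 629 [0.60203005 0.01352072 0.20439294]
held top x [-5.5 -4.6 -4.  -2.5]
held 3094 ((0.6629486083984375, -7.618480682373047), (44.470760345458984, 42.60432434082031), 40.924705505371094) front z -23.555457428166147
-60 105 [-60.  -7. -12.] [-57.   8.  -9.]
-57 100 [-57.  -8. -12.] [-54.   8. -10.]
-54 98 [-54.  -8. -12.] [-51.   9.  -9.]
-51 107 [-51.  -8. -12.] [-48.   9. -10.]
-48 90 [-48.  -8. -12.] [-45.   9.  -9.]
-45 91 [-45.  -8. -12.] [-42.   9.  -9.]
-42 88 [-42.  -8. -12.] [-39.   9. -10.]
-39 54 [-39.  -8. -12.] [-37.   9.  -9.]
-36 0  
-33 0  
-30 0  
-27 0  
-24 0  
-21 0  
3553 c [584.9   6.1] size [26. 45.] ang 21.9 z 0.1331
```

View pics/w10.png

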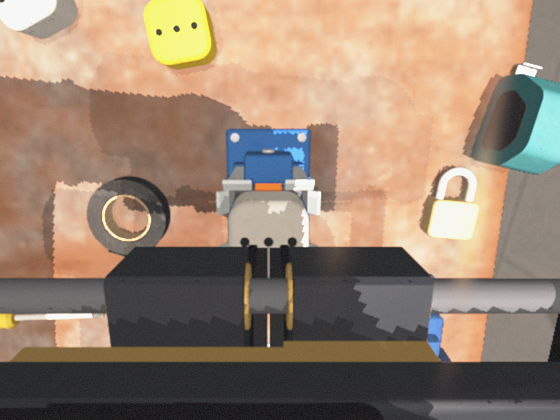

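Call:
play_rows --plan '[[[1, 0, 0, 0, 0, 0], [2, 0, 0, 0, 0, 0], [2.7, 0, 0, 0, 0, 0], [3.1, 0, 0, 0, 0, 0], [3.4, 0, 0, 0, 0, 0]]]'

```text
time_s: 17.9
tcp_pos: [0.5744, 0.002, 0.0952]
ee_rot: [[-0.0, 0.383, -0.924], [-0.001, -0.924, -0.383], [-1.0, 0.0, 0.0]]
wrist_force: [0.0, -0.4, 3.2]
gripper_width: 0.002
```

Call:
play_rows --plan '[[[0.2, 0, 0, 0, 0, 0], [0.4, 0, 0, 0, 0, 0], [0.6, 0, 0, 0, 0, 0], [0.8, 0, 0, 0, 0, 0], [1, 0, 0, 0, 0, 0]]]'

```text
time_s: 18.52
tcp_pos: [0.5749, 0.0024, 0.0854]
ee_rot: [[0.001, 0.383, -0.924], [0.0, -0.924, -0.383], [-1.0, 0.0, -0.001]]
wrist_force: [-0.7, 0.3, -0.0]
gripper_width: 0.009
```

```bash
python3 disp.py w11 | head -3
```

```text
tcp [0.5749 0.0024 0.0854] yaw 112.54 w 0.009 t 18.525
lips 1713 ((594.1036376953125, 10.00592041015625), (22.4818058013916, 62.53749084472656), 21.11654281616211) 0.11065423483902048
lips 1041 ((594.2575073242188, 10.117128372192383), (21.35352897644043, 62.01530075073242), 22.60572624206543) 0.11113330382315599
```

View pics/w11.png

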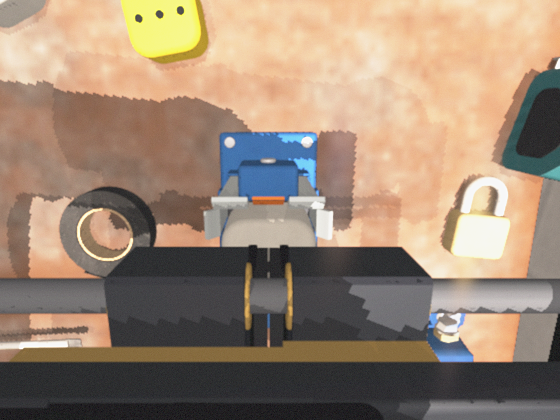

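Call:
play_rows --plan '[[[0.25, 0, 0, 0, 0, 0], [0.5, 0, 0, 0, 0, 0], [0.75, 0, 0, 0, 0, 0], [1, 0, 0, 0, 0, 0], [1.25, 0, 0, 0, 0, 0]]]'

```text
time_s: 19.2
tcp_pos: [0.5745, 0.0023, 0.0727]
ee_rot: [[0.0, 0.383, -0.924], [0.0, -0.924, -0.383], [-1.0, 0.0, -0.0]]
wrist_force: [-1.7, -0.4, 5.4]
gripper_width: 0.003
```

Call:
play_rows --plan '[[[0.25, 0, 0, 0, 0, 0], [0.5, 0, 0, 0, 0, 0], [0.75, 0, 0, 0, 0, 0], [1, 0, 0, 0, 0, 0], [1.25, 0, 0, 0, 0, 0]]]'

```text
time_s: 19.82
tcp_pos: [0.5745, 0.0023, 0.0605]
ee_rot: [[0.0, 0.383, -0.924], [-0.0, -0.924, -0.383], [-1.0, 0.0, -0.0]]
wrist_force: [-3.0, 1.2, 6.1]
gripper_width: 0.008
```

Call:
play_rows --plan '[[[0.3, 0, 0, 0, 0, 0], [0.6, 0, 0, 0, 0, 0], [0.9, 0, 0, 0, 0, 0], [1.2, 0, 0, 0, 0, 0], [1.4, 0, 0, 0, 0, 0]]]'

```text
time_s: 20.45
tcp_pos: [0.5745, 0.0023, 0.0462]
ee_rot: [[0.0, 0.383, -0.924], [0.0, -0.924, -0.383], [-1.0, 0.0, -0.0]]
wrist_force: [-0.3, 0.8, 5.3]
gripper_width: 0.007
```

Call:
play_rows --plan '[[[0, 0, 0, 0, 0, 0], [0, 0, 0, 0, 0, 0]]]'

```text
time_s: 20.7
tcp_pos: [0.5745, 0.0023, 0.0462]
ee_rot: [[0.0, 0.383, -0.924], [0.0, -0.924, -0.383], [-1.0, 0.0, -0.0]]
wrist_force: [-0.7, 0.8, 5.6]
gripper_width: 0.002
```

```bash
python3 disp.py w12 | head -3
```

```text
tcp [0.5745 0.0023 0.0462] yaw 112.54 w 0.002 t 20.7
lips 1648 ((592.4415283203125, 9.417034149169922), (25.236751556396484, 62.066898345947266), 22.26942253112793) 0.11064608554313002
lips 1045 ((593.1298217773438, 9.672613143920898), (23.768869400024414, 62.01818084716797), 22.26942253112793) 0.11111799276615082
```

View pics/w12.png

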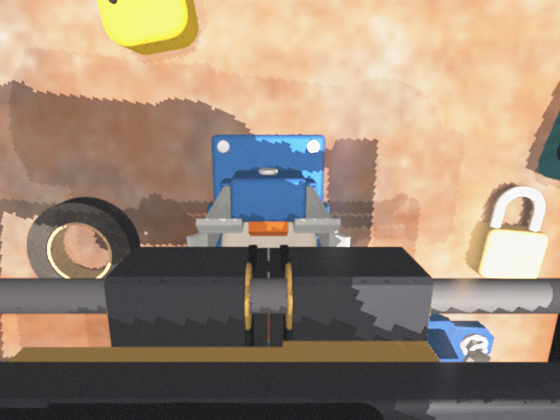

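Call:
play_rows --plan '[[[0.1, 0, 0, 0, 0, 0], [-0.2, 0, 0, 0, 0, 0], [-0.5, 0, 0, 0, 0, 0], [-0.9, 0, 0, 0, 0, 0], [-1.3, 0, 0, 0, 0, 0]]]'

```text
time_s: 21.38
tcp_pos: [0.574, 0.0021, 0.0588]
ee_rot: [[-0.001, 0.383, -0.924], [-0.0, -0.924, -0.383], [-1.0, -0.0, 0.001]]
wrist_force: [-0.7, -0.3, -0.1]
gripper_width: 0.009
```

Force dropped to zero on retreat, so the adapter stayed down. I'll back off and look.

Call:
play_rows --plan '[[[-4, 0, 0, 0, 0, 0], [-9, 0, 0, 0, 0, 0], [-14, 0, 0, 0, 0, 0], [-14, 0, 4, 0, 0, 0], [-14, 0, 7, 0, 0, 0]]]'

```text
time_s: 22.0
tcp_pos: [0.5087, -0.0249, 0.1995]
ee_rot: [[0.001, 0.383, -0.924], [0.001, -0.924, -0.383], [-1.0, -0.0, -0.001]]
wrist_force: [0.3, 0.1, -1.3]
gripper_width: 0.001
```

Call:
play_rows --plan '[[[0, 0, 0, 0, 0, 0], [0, 0, 0, 0, 0, 0]]]' --hand 0.75

```text
time_s: 22.25
tcp_pos: [0.5103, -0.0246, 0.1993]
ee_rot: [[0.001, 0.383, -0.924], [0.0, -0.924, -0.383], [-1.0, 0.0, -0.001]]
wrist_force: [-0.0, -0.1, 0.0]
gripper_width: 0.15
```

```bash
python3 disp.py w13; python3 - <<'E'
from h import *
C=cal('wrist');p,d=r.capture('wrist');W=cloud(C,d)
w=W.reshape(-1,3);m=(np.hypot(*(w[:,:2]-[.5751,.0022]).T)<.012);print('inside z',np.percentile(w[m,2],[5,50,95]))
u,v=proj(C,[.575,.002,.1]).astype(int);cv2.imwrite('pics/w13c.png',cv2.resize(p[max(0,v-70):v+70,u-80:u+80],None,fx=4,fy=4))
E
```

```text
tcp [ 0.5103 -0.0246  0.1993] yaw 112.53 w 0.15 t 22.25
lips 1312 ((575.2094116210938, 2.109661102294922), (61.9813117980957, 62.258026123046875), 22.435543060302734) 0.11047843933148174
lips 821 ((575.1881103515625, 2.1808624267578125), (61.8035888671875, 61.986083984375), 22.5214900970459) 0.11106947715793183
hous 1602 ((575.1741333007812, 2.227853775024414), (88.95956420898438, 29.820724487304688), 22.650474548339844) 0.10266813293114321
orange 930 [ 0.56112147 -0.00311179  0.19564031]
held top x [-63.  -41.2 -40.  -38.6]
held 2 ((0.41477060317993164, 8.833381652832031), (14.178143501281738, 0.0), -178.7945556640625) front z -11.49117359636476
inside z [0.08735255 0.39833549 0.39833549]
```

View pics/w13c.png

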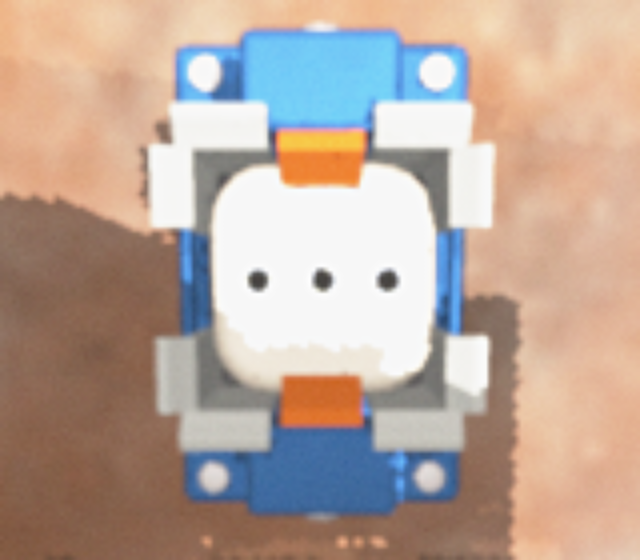

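The first adapter is caught, with both orange catches over its top edges and the top at z=0.0874. Now I'll check clearance round the second adapter.

```bash
python3 - <<'E'
from h import *
z=np.load('top0.npz');w=cloud(cal('top'),z['d']).reshape(-1,3)
for yaw in(138.5,48.5):
    a=np.radians(yaw);e=np.array([np.cos(a),np.sin(a)]);n=np.array([-e[1],e[0]])
    q=w[:,:2]-[.648,.2245]
    m=(abs(q@e)<.12)&(abs(q@n)<.10)&(np.hypot(*q.T)>.04)
    print(yaw,np.percentile(w[m,2],[90,99,100]).round(3))
s=r.sense();Rt=np.array(s['ee_rot']);print((Rt.T@(np.array([.648,.2245,0])-s['tcp_pos'])*100).round(2),s['joints'])
E
```

```text
138.5 [0.034 0.079 0.092]
48.5 [0.032 0.069 0.087]
[ 19.89 -17.71 -22.25] [ 1.54922636e+01  1.03058917e+01 -1.40032663e+01  3.89761223e-03
 -6.56988370e+01  9.70506566e+01]
```

Call:
play_rows --plan '[[[0, -3, -4, -0.5, 0, 0], [0, -6.5, -8.3, -1, 0, 0], [0, -10, -12.6, -1.5, 0, 0], [0, -13.5, -16.9, -2, 0, 0], [0, -17, -21.3, -2.6, 0, 0]]]'

```text
time_s: 22.98
tcp_pos: [0.6425, 0.2162, 0.1983]
ee_rot: [[-0.001, 0.752, -0.659], [-0.001, -0.659, -0.752], [-1.0, -0.0, 0.001]]
wrist_force: [-0.7, 0.0, 0.6]
gripper_width: 0.729
```

Call:
play_rows --plan '[[[2, 0, 0, 0, 0, 0], [2, 0, 0, 0, 0, 0], [2, 0, 0, 0, 0, 0]]]'

```text
time_s: 23.35
tcp_pos: [0.6418, 0.2138, 0.1795]
ee_rot: [[0.0, 0.749, -0.662], [-0.0, -0.662, -0.749], [-1.0, 0.001, -0.0]]
wrist_force: [0.5, -0.0, 1.3]
gripper_width: 0.752
```

```bash
python3 - <<'E'
from h import *
s=r.sense();Rt=np.array(s['ee_rot']);pt=np.array(s['tcp_pos'])
print(pt.round(4),'yaw',np.degrees(np.arctan2(-Rt[1,1],-Rt[0,1])).round(2),s['gripper_width'])
C=cal('wrist');p,d=r.capture('wrist');cv2.imwrite('pics/w14.png',p);W=cloud(C,d)
box(W,[.648,.2245],.034);box(W,[.648,.2245],.034,dz=.004)
E
```

```text
[0.6418 0.2138 0.1795] yaw 138.53 0.7521136039150526
2037 c [648.6 224.5] size [44.3 44.1] ang 49.2 z 0.0336
2114 c [648.6 224.4] size [44.6 44.4] ang 48.2 z 0.0336
```

View pics/w14.png

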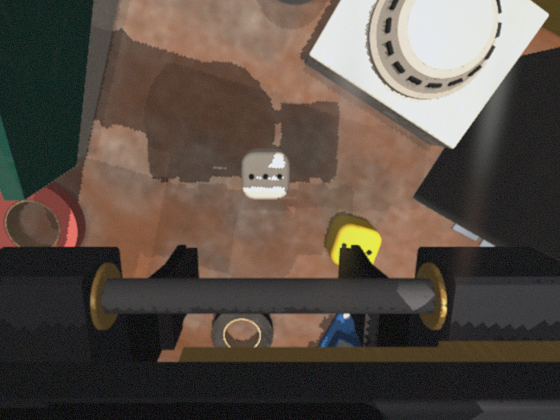

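Call:
play_rows --plan '[[[3, -0.2, -1.2, 0, 0, 0], [8, -0.2, -1.2, 0, 0, 0], [12, -0.2, -1.2, 0, 0, 0], [12, -0.2, -1.2, 0, 0, 0], [12, -0.2, -1.2, 0, 0, 0]]]'

```text
time_s: 24.02
tcp_pos: [0.6496, 0.2247, 0.062]
ee_rot: [[0.004, 0.75, -0.662], [0.001, -0.662, -0.75], [-1.0, 0.002, -0.004]]
wrist_force: [0.4, 0.1, 0.0]
gripper_width: 0.748
```

Call:
play_rows --plan '[[[0, 0, 0, 0, 0, 0], [0, 0, 0, 0, 0, 0]]]'

```text
time_s: 24.28
tcp_pos: [0.6487, 0.2248, 0.0611]
ee_rot: [[0.003, 0.749, -0.662], [0.002, -0.662, -0.749], [-1.0, 0.001, -0.003]]
wrist_force: [0.2, -0.5, 0.5]
gripper_width: 0.751
```

Call:
play_rows --plan '[[[3, 0, 0, 0, 0, 0], [6, 0, 0, 0, 0, 0], [8.3, 0, 0, 0, 0, 0], [8.3, 0, 0, 0, 0, 0], [8.3, 0, 0, 0, 0, 0]]]'

```text
time_s: 24.9
tcp_pos: [0.6489, 0.2249, -0.0223]
ee_rot: [[0.002, 0.75, -0.662], [0.001, -0.662, -0.75], [-1.0, 0.001, -0.002]]
wrist_force: [-0.1, -0.2, -0.1]
gripper_width: 0.751
```

Call:
play_rows --plan '[[[0, 0, 0, 0, 0, 0], [0, 0, 0, 0, 0, 0], [0, 0, 0, 0, 0, 0], [0, 0, 0, 0, 0, 0], [0, 0, 0, 0, 0, 0]]]' --hand 0.3

```text
time_s: 25.52
tcp_pos: [0.6481, 0.2245, -0.0232]
ee_rot: [[0.001, 0.749, -0.662], [0.0, -0.662, -0.749], [-1.0, 0.0, -0.001]]
wrist_force: [-1.5, -0.3, 4.0]
gripper_width: 0.513
```

Call:
play_rows --plan '[[[-3, 0, 0, 0, 0, 0], [-8, 0, 0, 0, 0, 0], [-14, 0, 0, 0, 0, 0], [-20, 0, 0, 0, 0, 0], [-20, 0.5, 2.5, 0, 0, 0]]]'

```text
time_s: 26.15
tcp_pos: [0.6386, 0.2044, 0.1823]
ee_rot: [[0.012, 0.751, -0.661], [0.005, -0.661, -0.751], [-1.0, 0.005, -0.012]]
wrist_force: [-0.3, -0.3, -1.1]
gripper_width: 0.511
```

Call:
play_rows --plan '[[[0, 1.1, 5, 0.5, 0, 0], [0, 2.2, 10, 1, 0, 0], [0, 3.3, 15, 1.6, 0, 0], [0, 4.4, 20, 2.1, 0, 0], [0, 5.5, 25, 2.6, 0, 0]]]'

```text
time_s: 26.78
tcp_pos: [0.5093, -0.0228, 0.1757]
ee_rot: [[-0.001, 0.381, -0.925], [0.0, -0.925, -0.381], [-1.0, -0.0, 0.001]]
wrist_force: [0.6, 0.5, 0.4]
gripper_width: 0.511
```

Call:
play_rows --plan '[[[0, 0, 0, 0, 0, 0], [0, 0, 0, 0, 0, 0], [0, 0, 0, 0, 0, 0]]]'

```text
time_s: 27.15
tcp_pos: [0.5112, -0.0207, 0.1759]
ee_rot: [[-0.0, 0.384, -0.923], [0.0, -0.923, -0.384], [-1.0, -0.0, 0.0]]
wrist_force: [0.8, 0.5, 0.2]
gripper_width: 0.512
```

```bash
python3 disp.py w15
```

```text
tcp [ 0.5112 -0.0207  0.1759] yaw 112.6 w 0.512 t 27.15
lips 1498 ((575.0621337890625, 2.084064483642578), (61.91463088989258, 62.256717681884766), 22.661087036132812) 0.1104952305556898
lips 921 ((575.0360107421875, 2.141681671142578), (61.703125, 62.07960510253906), 22.572519302368164) 0.11109583808013564
hous 1879 ((575.3175048828125, 2.4183387756347656), (88.3110580444336, 51.4655876159668), 22.766115188598633) 0.10271622462998689
orange 1081 [ 0.56262183 -0.00325558  0.18423767]
held top x [-57.9 -57.1 -56.4 -39.4]
held 5643 ((0.4411201477050781, -0.8186798095703125), (44.34611129760742, 43.68376541137695), 89.72552490234375) front z -23.05010180789199
```

View pics/w15.png

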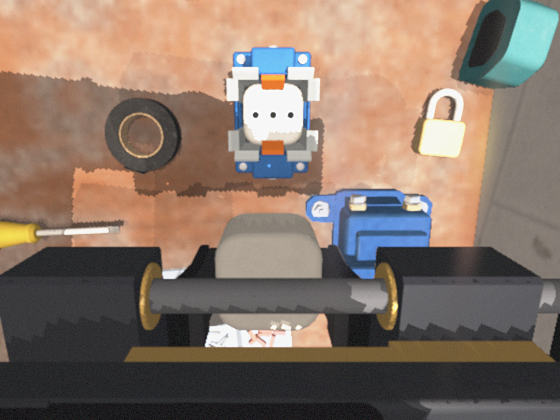

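Call:
play_rows --plan '[[[0, 0.2, -3.3, 0, 0, 0], [0, 0.3, -6.7, 0, 0, 0], [3, 0.3, -6.7, 0, 0, 0], [5.5, 0.3, -6.7, 0, 0, 0], [5.5, 0.3, -6.7, 0, 0, 0]]]'

```text
time_s: 27.82
tcp_pos: [0.5724, 0.0019, 0.1187]
ee_rot: [[-0.006, 0.384, -0.923], [-0.001, -0.923, -0.384], [-1.0, -0.001, 0.006]]
wrist_force: [-0.4, -0.2, -0.4]
gripper_width: 0.511
```

Call:
play_rows --plan '[[[0, 0, 0, 0, 0, 0], [0, 0, 0, 0, 0, 0], [0, 0, 0, 0, 0, 0]]]'

```text
time_s: 28.2
tcp_pos: [0.5742, 0.0016, 0.1222]
ee_rot: [[0.002, 0.383, -0.924], [0.0, -0.924, -0.383], [-1.0, 0.0, -0.002]]
wrist_force: [0.3, -1.0, -0.8]
gripper_width: 0.51
```

Call:
play_rows --plan '[[[0.7, -0.05, 0, 0, 0, 0], [1.4, -0.05, 0, 0, 0, 0], [2.1, -0.05, 0, 0, 0, 0], [2.6, -0.05, 0, 0, 0, 0], [2.6, -0.05, 0, 0, 0, 0]]]'

```text
time_s: 28.82
tcp_pos: [0.5731, 0.0018, 0.0945]
ee_rot: [[-0.001, 0.383, -0.924], [-0.0, -0.924, -0.383], [-1.0, -0.0, 0.001]]
wrist_force: [-0.2, 0.2, 0.4]
gripper_width: 0.509
```

Call:
play_rows --plan '[[[0, 0, 0, 0, 0, 0], [0, 0, 0, 0, 0, 0]]]'

```text
time_s: 29.08
tcp_pos: [0.5738, 0.002, 0.0955]
ee_rot: [[0.001, 0.383, -0.924], [0.0, -0.924, -0.383], [-1.0, 0.0, -0.001]]
wrist_force: [0.2, 0.8, 0.2]
gripper_width: 0.514
```

```bash
python3 disp.py w16
```

```text
tcp [0.5738 0.002  0.0955] yaw 112.54 w 0.514 t 29.075
lips 1162 ((593.9781494140625, 9.990425109863281), (21.120716094970703, 62.2512092590332), 22.649150848388672) 0.11053215110892621
lips 744 ((593.9641723632812, 10.02392578125), (21.120716094970703, 62.144248962402344), 22.649150848388672) 0.11109932758409463
hous 1823 ((608.8484497070312, 16.188501358032227), (17.219097137451172, 29.851247787475586), 22.522171020507812) 0.10260463623773233
orange 914 [0.60142633 0.01110699 0.17389024]
held top x [-57.8 -57.  -56.  -14.5]
held 5691 ((0.738433837890625, -0.7607364654541016), (44.69221115112305, 44.25273895263672), 87.8742904663086) front z -31.6554945811472
```

Call:
play_rows --plan '[[[0.4, 0, -0.04, 0, 0, 0], [0.8, 0, -0.04, 0, 0, 0], [1.2, 0, -0.04, 0, 0, 0], [1.5, 0, -0.04, 0, 0, 0], [1.7, 0, -0.04, 0, 0, 0]]]'

```text
time_s: 29.75
tcp_pos: [0.5743, 0.0022, 0.0781]
ee_rot: [[0.001, 0.383, -0.924], [0.0, -0.924, -0.383], [-1.0, 0.0, -0.001]]
wrist_force: [0.5, 1.6, -0.5]
gripper_width: 0.513
```

Call:
play_rows --plan '[[[0, 0, 0, 0, 0, 0], [0, 0, 0, 0, 0, 0]]]'

```text
time_s: 30.0
tcp_pos: [0.5742, 0.0022, 0.0783]
ee_rot: [[0.001, 0.383, -0.924], [0.0, -0.924, -0.383], [-1.0, 0.0, -0.001]]
wrist_force: [1.3, 0.1, -1.0]
gripper_width: 0.514
```

Call:
play_rows --plan '[[[0, 0, 0, 0, 0, 0], [0, 0, 0, 0, 0, 0], [0, 0, 0, 0, 0, 0], [0, 0, 0, 0, 0, 0]]]' --hand 0.8

```text
time_s: 30.5
tcp_pos: [0.5738, 0.0021, 0.0782]
ee_rot: [[-0.0, 0.383, -0.924], [-0.0, -0.924, -0.383], [-1.0, 0.0, 0.0]]
wrist_force: [-0.1, -0.4, 0.8]
gripper_width: 0.786
```

Call:
play_rows --plan '[[[-2, 0, 0, 0, 0, 0], [-5, 0, 0, 0, 0, 0], [-5, 0, 0, 0, 0, 0]]]'

```text
time_s: 30.88
tcp_pos: [0.5758, 0.0024, 0.1308]
ee_rot: [[0.006, 0.384, -0.923], [0.001, -0.923, -0.384], [-1.0, 0.001, -0.006]]
wrist_force: [0.4, 0.5, -0.1]
gripper_width: 0.802
```

Call:
play_rows --plan '[[[0, 0, 0, 0, 0, 0], [0, 0, 0, 0, 0, 0], [0, 0, 0, 0, 0, 0], [0, 0, 0, 0, 0, 0], [0, 0, 0, 0, 0, 0]]]' --hand 0

```text
time_s: 31.5
tcp_pos: [0.5738, 0.0021, 0.128]
ee_rot: [[-0.0, 0.383, -0.924], [-0.0, -0.924, -0.383], [-1.0, -0.0, 0.0]]
wrist_force: [0.5, -0.4, 0.0]
gripper_width: 0.315
```

Call:
play_rows --plan '[[[0, 0, 0, 0, 0, 0], [0, 0, 0, 0, 0, 0], [0, 0, 0, 0, 0, 0], [0, 0, 0, 0, 0, 0]]]'

```text
time_s: 32.0
tcp_pos: [0.5739, 0.0021, 0.1282]
ee_rot: [[0.0, 0.383, -0.924], [-0.0, -0.924, -0.383], [-1.0, 0.0, -0.0]]
wrist_force: [0.1, 0.1, -0.3]
gripper_width: 0.008
```

```bash
python3 disp.py w17|head -1; python3 - <<'E'
from h import *
C=cal('wrist');p,d=r.capture('wrist');W=cloud(C,d)
box(W,[.575,.002],.133,dz=.005)
E
```

```text
tcp [0.5739 0.0021 0.1282] yaw 112.54 w 0.008 t 32.0
3726 c [585.    6.2] size [27.1 45. ] ang 22.2 z 0.1324
```

View pics/w17.png

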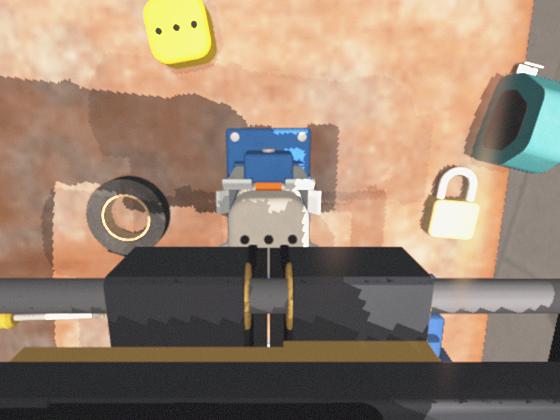

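Seated the same as the first. I'll press slowly.

Call:
play_rows --plan '[[[1, 0, -0.1, 0, 0, 0], [2, 0, -0.1, 0, 0, 0], [2.7, 0, -0.1, 0, 0, 0], [3.1, 0, -0.1, 0, 0, 0], [3.4, 0, -0.1, 0, 0, 0]]]'

```text
time_s: 32.72
tcp_pos: [0.5746, 0.0022, 0.0941]
ee_rot: [[-0.001, 0.383, -0.924], [-0.001, -0.924, -0.383], [-1.0, 0.0, 0.001]]
wrist_force: [-0.6, -0.8, 3.5]
gripper_width: 0.003
```

Call:
play_rows --plan '[[[0.25, 0, 0, 0, 0, 0], [0.5, 0, 0, 0, 0, 0], [0.75, 0, 0, 0, 0, 0], [1, 0, 0, 0, 0, 0], [1.25, 0, 0, 0, 0, 0]]]'

```text
time_s: 33.35
tcp_pos: [0.5759, 0.0024, 0.0833]
ee_rot: [[0.003, 0.384, -0.923], [-0.0, -0.923, -0.384], [-1.0, 0.001, -0.003]]
wrist_force: [-2.0, -0.6, 5.7]
gripper_width: 0.006
```

Call:
play_rows --plan '[[[0.25, 0, 0, 0, 0, 0], [0.5, 0, 0, 0, 0, 0], [0.75, 0, 0, 0, 0, 0], [1, 0, 0, 0, 0, 0], [1.25, 0, 0, 0, 0, 0]]]'

```text
time_s: 33.98
tcp_pos: [0.5759, 0.0023, 0.071]
ee_rot: [[0.003, 0.384, -0.923], [-0.0, -0.923, -0.384], [-1.0, 0.001, -0.003]]
wrist_force: [-1.6, -0.0, 8.1]
gripper_width: 0.003
```

Call:
play_rows --plan '[[[0.25, 0, 0, 0, 0, 0], [0.5, 0, 0, 0, 0, 0], [0.75, 0, 0, 0, 0, 0], [1, 0, 0, 0, 0, 0], [1.25, 0, 0, 0, 0, 0]]]'

```text
time_s: 34.6
tcp_pos: [0.5759, 0.0023, 0.0587]
ee_rot: [[0.003, 0.384, -0.923], [-0.0, -0.923, -0.384], [-1.0, 0.001, -0.002]]
wrist_force: [-2.5, 0.1, 9.3]
gripper_width: 0.008
```

Call:
play_rows --plan '[[[0.3, 0, 0, 0, 0, 0], [0.6, 0, 0, 0, 0, 0], [0.9, 0, 0, 0, 0, 0], [1.2, 0, 0, 0, 0, 0], [1.2, 0, 0, 0, 0, 0]]]'

```text
time_s: 35.22
tcp_pos: [0.576, 0.0025, 0.0463]
ee_rot: [[0.003, 0.384, -0.923], [-0.0, -0.923, -0.384], [-1.0, 0.001, -0.003]]
wrist_force: [-1.4, 0.1, 8.7]
gripper_width: 0.006
```

Call:
play_rows --plan '[[[0, 0, 0, 0, 0, 0], [0.05, 0, 0, 0, 0, 0], [0.05, 0, 0, 0, 0, 0]]]'

```text
time_s: 35.6
tcp_pos: [0.576, 0.0025, 0.046]
ee_rot: [[0.003, 0.384, -0.923], [-0.0, -0.923, -0.384], [-1.0, 0.001, -0.003]]
wrist_force: [-1.3, -1.4, 7.4]
gripper_width: 0.006
```

Call:
play_rows --plan '[[[-0.3, 0, 0, 0, 0, 0], [-0.6, 0, 0, 0, 0, 0], [-1, 0, 0, 0, 0, 0], [-1.4, 0, 0, 0, 0, 0]]]'

```text
time_s: 36.1
tcp_pos: [0.5748, 0.0026, 0.0581]
ee_rot: [[-0.0, 0.383, -0.924], [0.0, -0.924, -0.383], [-1.0, -0.0, -0.0]]
wrist_force: [-0.7, 0.3, -0.4]
gripper_width: 0.009
```

Call:
play_rows --plan '[[[-4, 0, 0, 0, 0, 0], [-9, 0, 0, 0, 0, 0], [-14, 0, 0, 0, 0, 0], [-14, 0, 4, 0, 0, 0], [-14, 0, 7, 0, 0, 0]]]'

```text
time_s: 36.72
tcp_pos: [0.5092, -0.0245, 0.1985]
ee_rot: [[0.001, 0.383, -0.924], [0.001, -0.924, -0.383], [-1.0, -0.0, -0.001]]
wrist_force: [-0.2, -0.6, 0.3]
gripper_width: 0.004
```

Call:
play_rows --plan '[[[0, 0, 0, 0, 0, 0], [0, 0, 0, 0, 0, 0]]]'

```text
time_s: 36.98
tcp_pos: [0.5107, -0.0242, 0.1983]
ee_rot: [[0.001, 0.383, -0.924], [0.0, -0.924, -0.383], [-1.0, 0.0, -0.001]]
wrist_force: [-0.3, 0.3, -0.1]
gripper_width: 0.007
```

```bash
python3 disp.py w18|head -2; python3 - <<'E'
from h import *
C=cal('wrist');p,d=r.capture('wrist');W=cloud(C,d)
box(W,[.575,.002],.087,dz=.004,rad=.03)
u,v=proj(C,[.575,.002,.1]).astype(int);cv2.imwrite('pics/w18c.png',cv2.resize(p[max(0,v-70):v+70,u-80:u+80],None,fx=4,fy=4))
C=cal('side');p,d=r.capture('side');u,v=proj(C,[.575,.002,.05]).astype(int);cv2.imwrite('pics/s18.png',cv2.resize(p[v-90:v+90,u-140:u+100],None,fx=3,fy=3))
E
```

```text
tcp [ 0.5107 -0.0242  0.1983] yaw 112.54 w 0.007 t 36.975
lips 1284 ((575.0399780273438, 2.140636444091797), (61.911964416503906, 62.13908004760742), 22.37569236755371) 0.1104710198658793
2868 c [575.1   2.2] size [54.1 51. ] ang 22.6 z 0.0881
```

View pics/w18c.png

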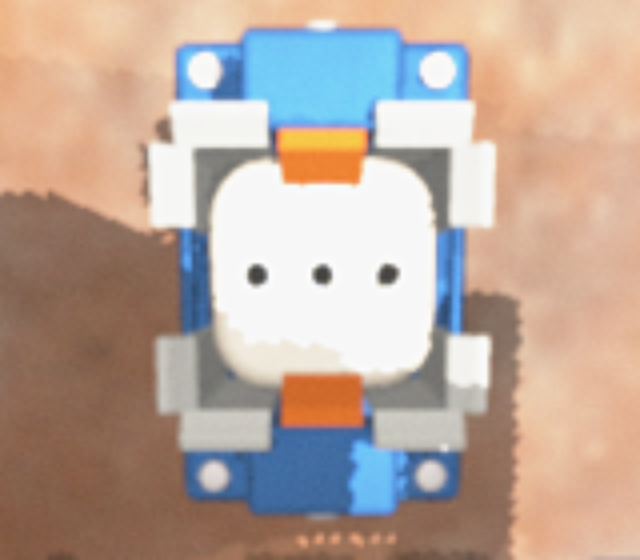

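View pics/s18.png

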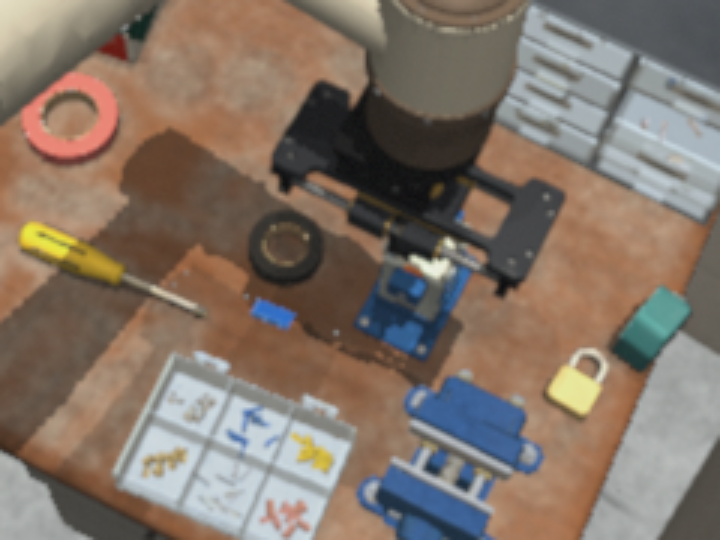

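The second adapter is held too: top at about z=0.088, holes up, both orange catches out over it. The tape rolls, padlock and tape measure look undisturbed in the side view, and the arm is clear. I'll hand in.

```bash
python3 -c "
from station import r
print(r.finish_job())"
```

```text
the job is handed in; nothing more can be done
None
```

Both white adapters are stacked in the dispenser, holes up, and I handed the job in at about 37 s. It reports no verdict, so what follows rests on my own checks.

- **First adapter:** it was pressed until caught before I brought the second one over. The force fell to zero as I backed off. The wrist picture showed its top at z ≈ 0.087 m with both catches over it.
- **Second adapter:** the press force rose to about 9 N, then fell to zero on retreat. The last wrist picture shows the top at z ≈ 0.088 m, centred in the chamber, with both catches out over it. I judged the catches and platform from pictures and force, as their joint values can't be read.
- **Other things on the table:** the last side view shows the tape rolls, padlock and tape measure apparently undisturbed. I didn't re-measure their positions.

**What disagreed:** the visible fingertips end about 37 mm behind the reported TCP, not at it. Because of that, my first two grasps on one adapter closed in the air above it without disturbing it. I measured the offset in the wrist depth image and used it for every grasp and press after that.

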